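# Unpack the battery packs from the foam and set them charging

## Robot

A 6-joint arm with a two-finger parallel gripper is mounted at the origin on the work surface. World frame = base frame: x ahead of the robot, y to its left, z up, the work surface at z = 0. Lengths are in mm, angles in degrees, forces in N, time in s.
With the tool pointing down it reaches from about 350 to 800 mm from the base axis. Payload 7.3 kg.
Tool frame: the origin (TCP) lies midway between the tips of the shut fingers; the grasp point (between the pads) lies 19 mm behind it (bot.grip_depth is the distance from the TCP to the grasp point, in mm); z points along the fingers, y is the line along which they close (so a half turn about z gives the same grasp; the last joint's range is limited). The gripper opens to 85 mm and grips with 20 to 120 N. Pads are 22 mm wide; open, the fingers measure 114 mm over their backs; the gripper's body (76 mm by 85 mm) begins 54 mm behind the grasp point. The pads swing forward as they close: fully open they stand 13 mm farther back than shut.
Start: joints at [-80.042, 19.595, 87.324, -0, 73.075, -8.365], TCP at [165.07, -498.394, 231.322] pointing down, gripper open.
Joint ranges: [-145.02, 145.02], [-44.19, 115.74], [2.07, 154.8], [-57.11, 237.11], [16.16, 152.29], [-177.93, 177.93]. Speed limits (degrees/s): [147.25, 147.25, 180, 180, 180, 180].

## Interface

Orientations are given as a 3x3 rotation matrix whose columns are the frame's x, y, z axes.
In Python, from rig import readout, imaging, bot gives the robot as it stands. The module is installed in compiled form; this text tells all that it offers.
- The arm moves only by the shell command python3 -m creep 'ROWS' [FORCE]. ROWS is JSON, a list of rows, each a list of 3 entries, a list of its own where there are three numbers: the turn, a rotation vector about the tool's x, y, z in rad, then the shift along the tool's x, y, z in cm, then the finger opening in cm, from 0 to 8.54. In form: [[[rx, ry, rz], [tx, ty, tz], jaw], ...]. A call has 1 to 12 rows; each row is the pose to reach, as a shift and turn from the pose commanded when the call began, along the tool's axes at that moment; what a row does not reach only later rows make up. A row lasts 1/12 s, in which the tool goes at most 41.7 mm and 7.16 degrees, less where a joint would pass 70% of its speed; a pose out of reach is approached as far as the arm can. A call with a gripper value outside its range is refused whole. The fingers move at their own pace and stop on an object; FORCE is the grip in N (left out, the last holds). Time passes only in rows, so rows that repeat a pose let the fingers close. It gives the time, the measured TCP pose, the force, the opening and the grip force at its end, in the units of the state.
- readout.read_state(): the state, without advancing time (a new reading comes with each control period).
- imaging.camera(name): name is "side" or "top" or "wrist"; returns a dict with "pixels" (384x512x3 uint8, red, green, blue), "z_map" (384x512 float32, mm along the optical axis (not along the pixel's ray), 0 where there is no reading), "fovy" (degrees; the focal length in pixels is half the picture's height over the tangent of half this angle, whatever the lens; pixels are square), "cx", "cy" (the principal point, pixels), "R" (3x3) and "t" (3): a world point X has camera coordinates R X + t; the wrist camera has in their place "tool_from_camera" (4x4, takes a point from camera to tool coordinates, whose origin is the TCP and whose axes are the flange's). Camera axes: x right, y down, z forward; pixel columns grow to the right and rows downward; lengths in mm; the calibration is good to about 2 mm. A picture is of the moment at which its call begins: read the wrist's pose just before it.
- bot.sign_off(): hands the job in; it is judged then, once.
The state is a dict: "t": time; "joints": joint angles; "dq": joint speeds; "joint_torque": joint torques, N m; "position": TCP position; "orientation": TCP orientation; "contact_force": force on the tool from outside, world axes, zero at the start; "ft_torque": the same for the moment, N m; "grip_width": finger opening in mm; "grip_force": force on a finger pad.
Only numpy, scipy, OpenCV 4.12 (cv2) and the standard library are available. Lean on these libraries where they do the work, as an engineer would, in place of code of your own. Each camera call takes 0.05 s, during which the arm holds its last target. There are 200 camera calls.

## Task

Take every battery pack out of the foam tray, lifting its free end first so that it tilts out from under the foam lip, turn it over, and lay it flat and square in a charging bay of its own, gauge face up and black contact end towards the contact rail. When all packs lie in the dock, push the red power lever fully over to on, leaving the brush and the spatula where they lie.

Things in the scene. Friction and masses are not known exactly. Their poses are not given: they have to be found in the camera images.
- case: Fixed grey foam-lined storage tray, 178 x 308 mm, origin on the table under the middle slot's centre; x axis along the slots from the low, open side to the high, lip side, y across the three slots. Slot floor 10 mm above the table. Open side: low foam wall 16 mm above the slot floor, inner face at x = -52 mm. Lip-side inner wall face at x = +52 mm. Pack slots at y = -85, 0, +85 mm.
- lip (a point): Middle of the lower edge of the foam lip, which overhangs the slots at their +x ends from tray x = +42 to +52 mm, its underside 42 mm and top 50 mm above the slot floor; axes as the tray's. A pack lies with one end about 6 mm under the lip, so it comes out only with the other (open-side) end first: tilt that end up while easing the pack back from under the lip.
- trough (a point): Middle of the finger trough, at slot floor level: at tray x from -52 to 0 mm it is open across the whole tray, as deep as the slots, up to the 30 mm high tray sides at y = +-149 mm, so that fingers reach both long sides of a pack's open-side half. At x from 0 to +52 mm foam ribs, 42 mm above the slot floor, fill the space between slots (slots 54 mm wide there). Axes as the tray's.
- dock: Fixed grey charging dock, plate 150 x 345 x 12 mm (y from -180 to +165 mm), origin on the table. x axis points to the back, where a black contact rail stands across the bays (12 mm above the plate, front face at x = +60 mm). Bays along y, 85 mm apart: flat black pads 100 x 54 mm in white outlines. Steel guide posts (12 mm across, 16 mm high) stand at x = 0, 42.5 mm to each side of the bays' centres. The lever is at the +y end, 85 mm from bay2.
- power (a joint): Red power lever of the dock: 0 = off (leaning to dock -x), 1.0 rad = fully on (leaning to dock +x). It stays where it is left and pushes over easily.
- power_tip (a point): End of the red lever, 60 mm long; it swings about an axis along dock y.
- bay0 (a point): Charging bay 0 (at dock -y end): the point where a pack's centre is when lying in the bay (19 mm above the plate's top); axes as the dock's.
- bay1 (a point): Charging bay 1 (middle): the point where a pack's centre is when lying in the bay (19 mm above the plate's top); axes as the dock's.
- bay2 (a point): Charging bay 2 (at dock +y side, next to the lever): the point where a pack's centre is when lying in the bay (19 mm above the plate's top); axes as the dock's.
- packA_mid (a point): Centre of an orange battery pack, 96 (x) x 50 (y) x 38 (z) mm, 0.3 to 0.5 kg; loose, may be absent. x axis points to its black contact end (22 mm black cap with brass strips); z axis points out of its gauge face (white panel with four green squares; the opposite back is orange with grey ribs). In the foam it lies on its gauge face (z down), with the contact end at either end of the slot.
- packA_contact (a point): Middle of that pack's contact end face, 48 mm from its centre; axes as the pack's.
- packB_mid (a point): Centre of an orange battery pack, 96 (x) x 50 (y) x 38 (z) mm, 0.3 to 0.5 kg; loose, may be absent. x axis points to its black contact end (22 mm black cap with brass strips); z axis points out of its gauge face (white panel with four green squares; the opposite back is orange with grey ribs). In the foam it lies on its gauge face (z down), with the contact end at either end of the slot.
- packB_contact (a point): Middle of that pack's contact end face, 48 mm from its centre; axes as the pack's.
- packC_mid (a point): Centre of an orange battery pack, 96 (x) x 50 (y) x 38 (z) mm, 0.3 to 0.5 kg; loose, may be absent. x axis points to its black contact end (22 mm black cap with brass strips); z axis points out of its gauge face (white panel with four green squares; the opposite back is orange with grey ribs). In the foam it lies on its gauge face (z down), with the contact end at either end of the slot.
- packC_contact (a point): Middle of that pack's contact end face, 48 mm from its centre; axes as the pack's.
- brush: Bystander: brush, about 210 mm long, lying beside the work; leave alone.
- spatula: Bystander: spatula, about 300 mm long, lying beside the work; leave alone.
- packA: The same battery pack's body; origin at the middle of its gauge face, z axis out of the ribbed back (opposite to the _mid point's z), x axis to the contact end.
- packB: The same battery pack's body; origin at the middle of its gauge face, z axis out of the ribbed back (opposite to the _mid point's z), x axis to the contact end.
- packC: The same battery pack's body; origin at the middle of its gauge face, z axis out of the ribbed back (opposite to the _mid point's z), x axis to the contact end.

How it is judged:
By the outcome, as a careful person would: the job done as asked, in the order asked, and still so for the second after the job is handed in, with the robot touching nothing.
Of packA, packB, packC only 2 to 3 are there at a start; the rules pass over those that are not, and their reading is None.
At some moment in a run one of packA, packB, packC may be knocked a few centimetres aside while the robot is not near it.
Once in a run the grip may slacken for a moment while it holds something.
It also fails if it takes over 210 s, if anything falls off the work surface, if the arm or the gripper's body presses on something with over 40 N, if the wrist force passes 120 N, or if a joint passes its speed limit or range.

## Working session

There is one attempt and no reset: what is moved stays moved. The work goes in short steps, Python scripts to look and compute and a shell command to move; the robot and the scene stay as the last step left them, time stands still between calls to the robot, and variables do not carry over. Pictures are saved under pics/ and viewed, at most 14 in all, crops included, and the job is handed in when it is done.

```bash
mkdir -p pics; cat > h.py <<'E'
import numpy as np, cv2
from rig import readout, imaging, bot
def cam(n):
    s=readout.read_state(); c=imaging.camera(n); c['f']=192/np.tan(np.radians(c['fovy'])/2)
    if n=='wrist':
        T=np.eye(4);T[:3,:3]=np.array(s['orientation']);T[:3,3]=s['position'];M=T@np.array(c['tool_from_camera'])
        c['Rw'],c['o']=M[:3,:3],M[:3,3]
    else:
        R=np.array(c['R']);c['Rw']=R.T;c['o']=-R.T@np.array(c['t'])
    return c
def cloud(c):
    v,u=np.mgrid[0:384,0:512];z=c['z_map']
    p=np.stack([(u-c['cx'])/c['f']*z,(v-c['cy'])/c['f']*z,z],-1)
    return p@c['Rw'].T+c['o']
def save(c,n): cv2.imwrite('pics/'+n,cv2.resize(c['pixels'][:,:,::-1],(768,576),interpolation=cv2.INTER_CUBIC))
E
python3 - <<'E'
from h import *
for n in('top','side'):
    c=cam(n);save(c,n+'0.png');print(n,c['o'],c['Rw'].round(3).tolist(),c['f'],c['cx'],c['cy']);np.save(n+'.npy',cloud(c));np.save(n+'px.npy',c['pixels'])
s=readout.read_state();print(s)
E
```

```text
top [ 368.34296467  -15.67102125 1104.53528446] [[0.002, -0.983, 0.181], [-1.0, -0.001, 0.009], [-0.009, -0.181, -0.983]] 351.5476582682037 256.5896704188434 193.0181496374993
side [472.53031284 630.56770984 674.81150808] [[-0.987, -0.099, 0.123], [-0.157, 0.685, -0.712], [-0.014, -0.722, -0.692]] 372.92110083847854 255.87895516575975 189.20273244403543
{'t': 0.1, 'joints': array([-8.00417521e+01,  1.96328020e+01,  8.73705280e+01, -4.80813589e-04,
        7.30739981e+01, -8.36547835e+00]), 'dq': array([-0.05802021, -0.12116913, -0.0925008 , -0.0192011 , -0.00601935,
       -0.01283808]), 'joint_torque': array([ 1.42294004e-03, -4.34448624e+01, -2.46490449e+01, -1.90850710e-04,
        4.63709366e-03,  4.96813897e-06]), 'position': array([ 165.00854659, -498.03275998,  230.6996977 ]), 'orientation': array([[ 9.49294624e-01,  3.14387751e-01, -2.41299319e-04],
       [ 3.14387787e-01, -9.49293714e-01,  1.32790723e-03],
       [ 1.88413841e-04, -1.33643675e-03, -9.99999089e-01]]), 'contact_force': array([ 0.0349112 ,  0.61384798, -0.03508379]), 'ft_torque': array([-0.02530987,  0.00779363, -0.0226276 ]), 'grip_force': 0.0, 'grip_width': 85.52312497620187}
```

View pics/top0.png

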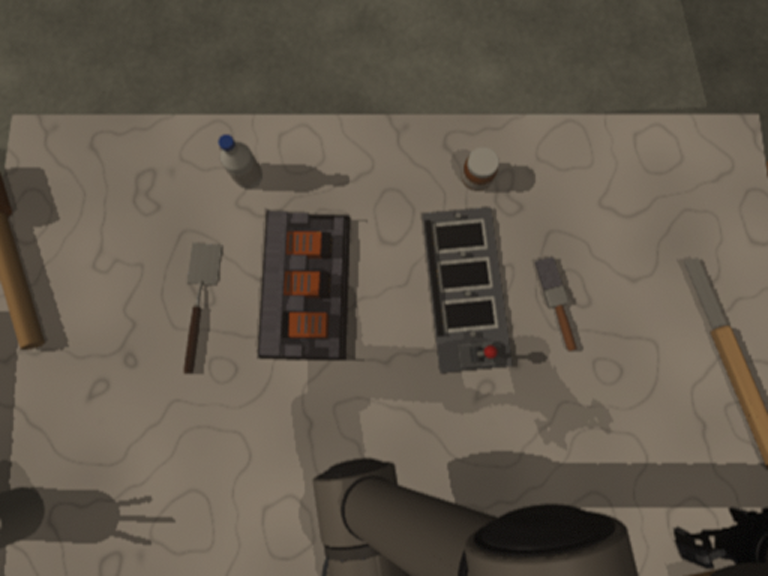

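View pics/side0.png

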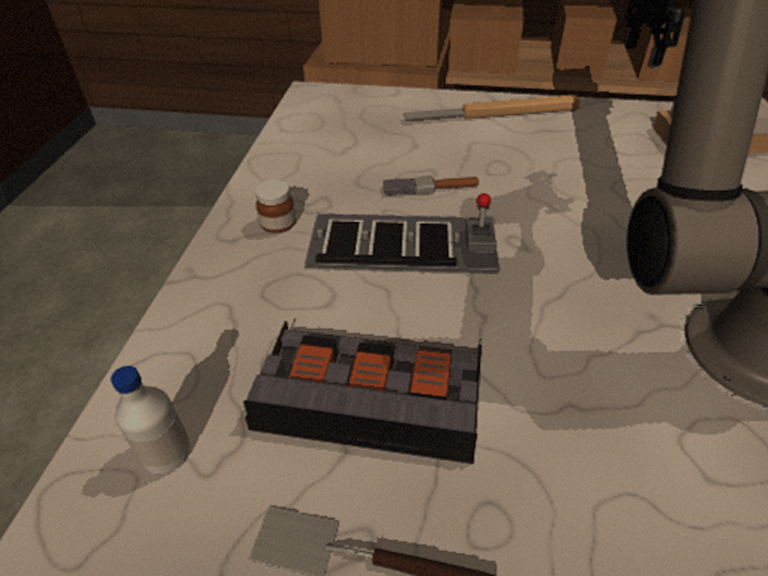

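Top view (768 px wide): the tray is at about (305,283) with its lip on the left, which is world +y. It holds three packs, at (304,243), (302,283) and (307,325). The dock is at about (465,290) with its rail on the left and the lever nearest the robot at (489,352). Next I measure the poses.

```bash
python3 - <<'E'
from h import *
P=np.load('top.npy');px=np.load('toppx.npy');hsv=cv2.cvtColor(px,cv2.COLOR_RGB2HSV)
def rect(m,n):
    k,l,st,_=cv2.connectedComponentsWithStats(m.astype(np.uint8))
    for i in range(1,k):
        if st[i,4]>n:
            q=P[l==i]; r=cv2.minAreaRect(q[:,:2].astype(np.float32));print(st[i].tolist(),q.mean(0).round(1),r, np.percentile(q[:,2],[5,50,95]).round(1))
X,Y,Z=P[...,0],P[...,1],P[...,2]
roi=(X>330)&(X<720)&(Y>-300)&(Y<300)
print('orange');rect(roi&(hsv[...,0]<14)&(hsv[...,1]>150)&(hsv[...,2]>70)&(Z>20),60)
print('high');rect(roi&(Z>7),300)
print('lip');rect(roi&(Z>52)&(Z<66),200)
print('pad black');rect(roi&(Z>6)&(Z<20)&(px.max(-1)<35),100)
print('white');rect(roi&(Z>6)&(Z<22)&(px.min(-1)>110),20)
E
```

```text
orange
[192, 155, 22, 15, 223] [656.8 154.3  61.5] ((520.9967651367188, 96.70584106445312), (371.4696044921875, 75.7453842163086), 24.83378791809082) [43.7 47.2 50.7]
[189, 181, 24, 16, 240] [575.3 158.4  51.6] ((497.5995788574219, 74.25702667236328), (305.96917724609375, 74.56665802001953), 48.523956298828125) [44.2 47.3 50.2]
[192, 208, 26, 17, 309] [490.9 152.1  53.3] ((456.7987976074219, 80.97769165039062), (251.8086395263672, 72.48481750488281), 63.59312438964844) [42.9 46.8 50.2]
high
[171, 143, 61, 98, 5138] [566.3 163.5  45.4] ((547.6416015625, 113.13313293457031), (273.3304748535156, 346.76312255859375), 87.44622039794922) [ 9.  47.2 60.9]
[282, 147, 60, 102, 4677] [ 555.8 -174.7   21.2] ((550.6674194335938, -125.9683837890625), (342.138671875, 254.1103973388672), 5.429818153381348) [ 8.5 12.  37.4]
lip
[172, 143, 24, 96, 1423] [568.5 221.3  58.6] ((573.5803833007812, 217.9268798828125), (292.96368408203125, 68.92455291748047), 2.6458301544189453) [53.5 58.8 62. ]
pad black
[292, 149, 30, 17, 378] [ 687.6 -165.2   11.7] ((687.2786865234375, -165.2489013671875), (45.555171966552734, 92.95111083984375), 5.856743812561035) [ 8.1 11.6 15.3]
[294, 175, 31, 16, 406] [ 603.2 -173.5   12.1] ((603.2907104492188, -173.24818420410156), (44.96321487426758, 94.04700469970703), 5.396669864654541) [ 9.  12.  15.5]
[297, 201, 32, 17, 429] [ 518.6 -181.5   11.8] ((518.9180297851562, -181.46273803710938), (45.81989669799805, 93.53773498535156), 5.359778881072998) [ 8.5 11.7 15.3]
white
```

```bash
for i in 1 2; do python3 -m creep '[[[0,0,0],[0,0,-1.5],8.5],[[0,0,0.1],[0,-4,-4],8.5],[[0,0,0.2],[2,-8,-7],8.5],[[0,0,0.3],[4,-12,-9],8.5],[[0,0,0.4],[6,-15,-9],8.5],[[0,0,0.5],[8,-18,-9],8.5],[[0,0,0.6],[9,-21,-9],8.5],[[0,0,0.6],[10,-24,-9],8.5],[[0,0,0.6],[11,-27,-9],8.5],[[0,0,0.6],[12,-28,-9],8.5]]'; done
```

```text
t: 0.93
position: [190.0, -191.3, 321.1]
orientation: [[0.961, -0.276, -0.0], [-0.276, -0.961, 0.0], [-0.0, -0.0, -1.0]]
contact_force: [0.8, -0.1, -0.2]
grip_width: 85.0
grip_force: 0.0
t: 1.77
position: [366.3, 23.3, 410.4]
orientation: [[0.636, -0.772, 0.001], [-0.772, -0.636, -0.0], [0.001, -0.0, -1.0]]
contact_force: [1.7, -2.4, 0.4]
grip_width: 85.1
grip_force: 0.0
```

```bash
python3 - <<'E'
from h import *
c=cam('wrist');print(np.array(c['tool_from_camera']).round(3).tolist(),c['f'],c['o'],c['Rw'].round(2).tolist())
R=np.array(readout.read_state()['orientation']);p=readout.read_state()['position']
print(readout.read_state()['joints'])
print('to',R.T@(np.array([540,150,410])-p))
E
```

```text
[[0.0, -0.962, -0.274, 71.034], [1.0, 0.0, -0.001, -0.629], [0.001, -0.274, 0.962, -142.591], [0.0, 0.0, 0.0, 1.0]] 309.60675256283815 [411.82591201 -31.0676179  553.06106741] [[-0.77, -0.61, -0.17], [-0.64, 0.74, 0.21], [-0.0, 0.27, -0.96]]
[ -7.71127738  -2.22982467  86.09691033   0.23586156  96.09566288
 132.44308058]
to [  15.53581686 -208.46504492    0.22599244]
```

```bash
python3 -m creep '[[[0,0,-0.12],[0.6,-2,0],8.5],[[0,0,-0.24],[1.2,-4,0],8.5],[[0,0,-0.36],[1.8,-6,0],8.5],[[0,0,-0.48],[2.4,-8,0],8.5],[[0,0,-0.6],[3,-10,0],8.5],[[0,0,-0.72],[3.6,-12,0],8.5],[[0,0,-0.84],[4.2,-14,0],8.5],[[0,0,-0.96],[4.8,-16,0],8.5],[[0,0,-1.08],[5.4,-18,0],8.5],[[0,0,-1.2],[6.4,-19.9,0],8.5],[[0,0,-1.32],[6.4,-19.9,0],8.5],[[0,0,-1.44],[6.4,-19.9,0],8.5]]'
python3 -m creep '[[[0,0,-0.12],[0,0,0],8.5],[[0,0,-0.24],[0,0,0],8.5],[[0,0,-0.36],[0,0,0],8.5],[[0,0,-0.48],[0,0,0],8.5],[[0,0,-0.6],[0,0,0],8.5],[[0,0,-0.72],[0,0,0],8.5],[[0,0,-0.84],[0,0,0],8.5],[[0,0,-0.96],[0,0,0],8.5],[[0,0,-1.01],[0,0,0],8.5],[[0,0,-1.01],[0,0,0],8.5]]'
cat > look.py <<'E'
from h import *
import sys
c=cam('wrist');save(c,sys.argv[1]);P=cloud(c);np.save('w.npy',P);np.save('wpx.npy',c['pixels'])
px=c['pixels'];hsv=cv2.cvtColor(px,cv2.COLOR_RGB2HSV);ok=c['z_map']>0
X,Y,Z=P[...,0],P[...,1],P[...,2]
roi=ok&(X>330)&(X<760)&(Y>-330)&(Y<330)
def rect(nm,m,n):
    m=cv2.morphologyEx(m.astype(np.uint8),cv2.MORPH_OPEN,np.ones((3,3)))
    k,l,st,_=cv2.connectedComponentsWithStats(m)
    for i in range(1,k):
        if st[i,4]>n:
            q=P[l==i]; r=cv2.minAreaRect(q[:,:2].astype(np.float32));print(nm,st[i].tolist(),np.round(r[0],1),np.round(r[1],1),round(r[2],1),'z',np.percentile(q[:,2],[5,50,95]).round(1))
rect('orange',roi&(hsv[...,0]<14)&(hsv[...,1]>150)&(hsv[...,2]>60)&(Z>5),60)
rect('lip',roi&(Z>54)&(Z<66)&(Y>100),200)
rect('case',roi&(Z>12)&(Y>50),800)
rect('dock',roi&(Z>7)&(Y<0),800)
rect('pad',roi&(Z>6)&(Z<20)&(Y<0)&(px.max(-1)<35),150)
E
python3 look.py w0.png; python3 -c "
from h import *;print(readout.read_state()['joints'])"
```

```text
t: 2.82
position: [560.9, 98.9, 408.4]
orientation: [[0.844, 0.536, -0.003], [0.536, -0.844, -0.0], [-0.003, -0.001, -1.0]]
contact_force: [-0.2, 0.1, -0.2]
grip_width: 85.3
grip_force: 0.0
t: 3.65
position: [560.0, 98.7, 409.6]
orientation: [[-0.001, 1.0, -0.001], [1.0, 0.001, -0.0], [-0.0, -0.001, -1.0]]
contact_force: [0.1, -0.3, -0.3]
grip_width: 85.1
grip_force: 0.0
orange [252, 77, 33, 48, 1233] [579.5 163.7] [72.3 50.9] 89.8 z [46.3 48.  49.5]
orange [303, 78, 37, 48, 1270] [663.8 162.6] [71.1 51.5] 89.0 z [43.2 48.1 49.8]
orange [198, 85, 34, 51, 1340] [491.6 149.6] [77.2 57.1] 89.2 z [45.8 47.9 49.5]
orange [179, 313, 15, 16, 177] [ 430.4 -226.4] [63.8 23.4] 68.2 z [ 88.8  98.7 103.7]
lip [167, 44, 207, 35, 6352] [581.4 221.2] [ 44.2 304.4] 89.0 z [56.4 60.  61.6]
case [167, 42, 207, 117, 17521] [580.1 161.4] [177.6 306.6] 89.1 z [24.8 49.6 61.1]
case [0, 237, 512, 147, 41437] [561.5 102.1] [ 34.  149.2] 89.8 z [441.3 483.7 504. ]
dock [174, 237, 179, 92, 11671] [ 578.5 -177.4] [345.2 151.6] 5.6 z [10.8 12.8 37.6]
pad [222, 274, 29, 30, 584] [ 521.4 -196.1] [50.8 69.4] 5.4 z [11.6 12.9 14.4]
pad [321, 275, 14, 21, 173] [ 703.6 -189.4] [26.4 46.4] 3.1 z [11.8 12.9 14.4]
pad [266, 283, 27, 18, 290] [ 607.4 -202.3] [50.8 39.4] 5.5 z [11.3 13.  14.4]
pad [309, 282, 16, 15, 160] [ 681.9 -197.1] [30.  34.8] 6.6 z [11.6 13.1 14.5]
[ 2.27794046e+00  2.11204470e+01  5.76804148e+01 -5.11624057e-03
  1.01252549e+02  2.40340996e+00]
```

View pics/w0.png

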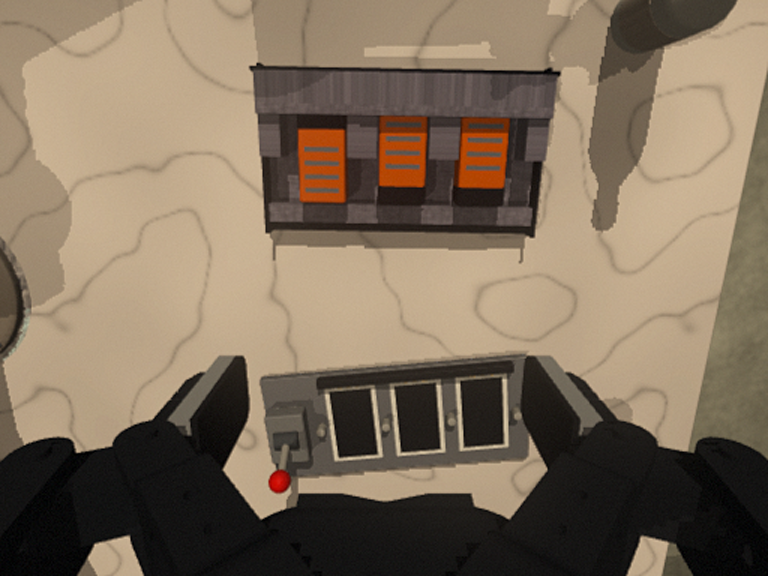

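The near pack (322,165) has its black contact end under the lip. The middle (403,155) and far (483,155) packs have theirs at the open end. The dock is rotated about 5.5°.

Plan for each pack:
1. Grip with the tool tilted towards the lip, then rotate 90° out of the foam.
2. Stand the pack on its end in the gap between tray and dock.
3. Re-grip from the gauge side and tip another 90° into the bay.

```bash
cat > go.py <<'E'
# usage: go.py x y z psi theta  : GRASP point target -> turn and shift (cm) in current tool axes
from h import *
import sys
from scipy.spatial.transform import Rotation as Ro
x,y,z,psi,th=map(float,sys.argv[1:6])
a=np.radians(psi)
Rd=np.array([[np.cos(a),np.sin(a),0],[np.sin(a),-np.cos(a),0],[0,0,-1.]])
R=Rd@Ro.from_euler('y',th,degrees=True).as_matrix()
s=readout.read_state();R0=np.array(s['orientation']);p=np.array(s['position'])
t=np.array([x,y,z])+19*R[:,2]
rv=Ro.from_matrix(R0.T@R).as_rotvec();d=R0.T@(t-p)/10
print('turn',rv.round(3),'shift',d.round(2),'rows',max(np.linalg.norm(d)/4,np.degrees(np.linalg.norm(rv))/7).round(1),'j',s['joints'].round(0))
g=p-19*R0[:,2];print('grasp now',g.round(1))
E
python3 go.py 579.5 80 110 89.1 40;python3 go.py 579.5 127 36 89.1 40
```

```text
turn [-0.006  0.698  0.013] shift [-0.64  2.   31.42] rows 7.9 j [  2.  21.  58.  -0. 101.   2.]
grasp now [560.   98.7 428.7]
turn [-0.006  0.698  0.013] shift [ 4.06  1.99 38.82] rows 9.8 j [  2.  21.  58.  -0. 101.   2.]
grasp now [560.   98.7 428.7]
```

```bash
python3 -m creep '[[[0,0.12,0],[0,0.3,3],6.6],[[0,0.24,0],[0,0.6,6],6.6],[[0,0.36,0],[-0.2,0.9,9.5],6.6],[[0,0.48,0],[-0.3,1.2,13],6.6],[[0,0.6,0],[-0.4,1.6,16.5],6.6],[[-0.006,0.698,0.013],[-0.6,2,20],6.6],[[-0.006,0.698,0.013],[-0.64,2,24],6.6],[[-0.006,0.698,0.013],[-0.64,2,28],6.6],[[-0.006,0.698,0.013],[-0.64,2,31.4],6.6],[[-0.006,0.698,0.013],[-0.64,2,31.4],6.6]]'
python3 go.py 579.5 127 36 89.1 40
python3 - <<'E'
from h import *
c=cam('side');save(c,'s1.png')
E
```

```text
t: 4.53
position: [576.4, 92.6, 89.5]
orientation: [[0.021, 1.0, 0.001], [0.765, -0.017, 0.644], [0.644, -0.012, -0.765]]
contact_force: [-2.4, 0.1, -0.2]
grip_width: 65.8
grip_force: 0.0
turn [-0.009 -0.002 -0.009] shift [-0.82  0.33  8.21] rows 2.1 j [-18.  40.  91.  41.  70. -39.]
grasp now [576.4  80.4 104.1]
```

View pics/s1.png

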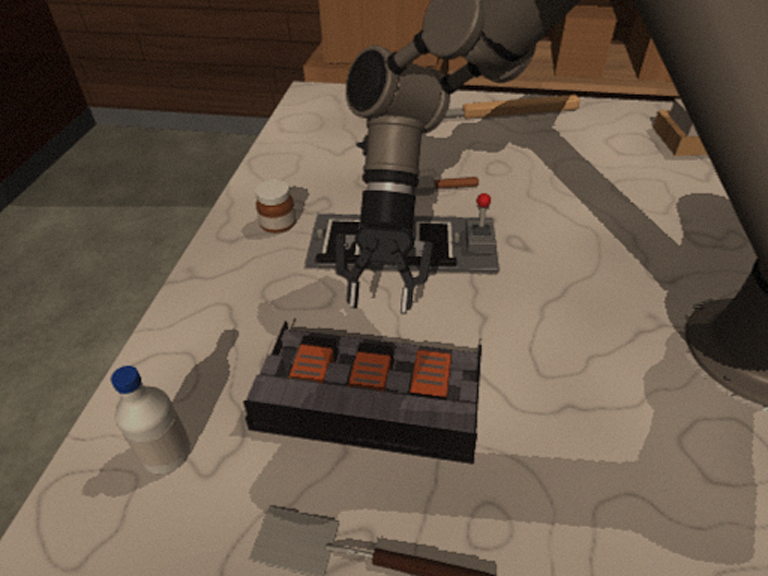

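```bash
python3 -m creep '[[[0,0,0],[-0.3,0.33,2],6.6],[[-0.009,0,-0.009],[-0.5,0.33,4],6.6],[[-0.009,0,-0.009],[-0.7,0.33,6],6.6],[[-0.009,0,-0.009],[-0.82,0.33,8.2],6.6],[[-0.009,0,-0.009],[-0.82,0.33,8.2],6.6],[[-0.009,0,-0.009],[-0.82,0.33,8.2],6.6]]'
python3 look.py w1.png; python3 go.py 579.5 127 36 89.1 40
```

```text
t: 5.08
position: [585.0, 139.1, 30.0]
orientation: [[-0.0, 1.0, 0.02], [0.766, -0.013, 0.643], [0.643, 0.016, -0.766]]
contact_force: [0.8, 0.4, -0.6]
grip_width: 66.2
grip_force: 0.0
orange [185, 116, 112, 139, 11347] [577.6 168.1] [81.3 59.2] 85.0 z [46.7 47.9 48.9]
orange [347, 118, 106, 140, 7247] [670.1 166.5] [88.4 68.4] 84.9 z [30.4 47.8 48.9]
orange [26, 140, 35, 15, 153] [468.  188.5] [12.  36.1] 69.9 z [26.3 47.7 48.8]
orange [111, 142, 14, 47, 231] [518.  174.2] [26.3  3. ] 87.6 z [46.1 47.3 48.3]
orange [8, 156, 21, 50, 228] [462.5 171.8] [25.8 35.1] 62.3 z [25.3 47.3 48.5]
orange [454, 158, 8, 20, 64] [696.4 177.6] [30.6  9. ] 35.4 z [23.3 47.5 48.7]
orange [90, 190, 50, 100, 2967] [519.4 134.7] [15.5 50.6] 13.5 z [17.  38.7 47.7]
orange [464, 191, 21, 64, 259] [699. 149.] [37.3 33.7] 16.8 z [23.4 47.6 48.7]
orange [0, 292, 45, 13, 425] [486.3 112.5] [ 3.2 25.1] 89.3 z [34.4 46.8 48.4]
lip [0, 45, 512, 73, 33553] [587.9 219.5] [ 43.1 280.5] 89.1 z [56.9 59.9 60.7]
lip [334, 241, 43, 62, 821] [625.4 120.2] [25.  14.1] 88.0 z [54.9 59.9 65.2]
lip [138, 244, 41, 59, 801] [546.2 120.5] [23.3 14.3] 89.9 z [54.7 59.8 65. ]
case [0, 45, 512, 339, 161972] [585.1 161.4] [159.5 290.6] 89.2 z [ 27.3  51.9 104.1]
turn [0.012 0.    0.012] shift [-0.52 -0.61  0.72] rows 0.3 j [-14.  45.  93.  46.  61. -43.]
grasp now [585.2 126.2  44.9]
```

View pics/w1.png

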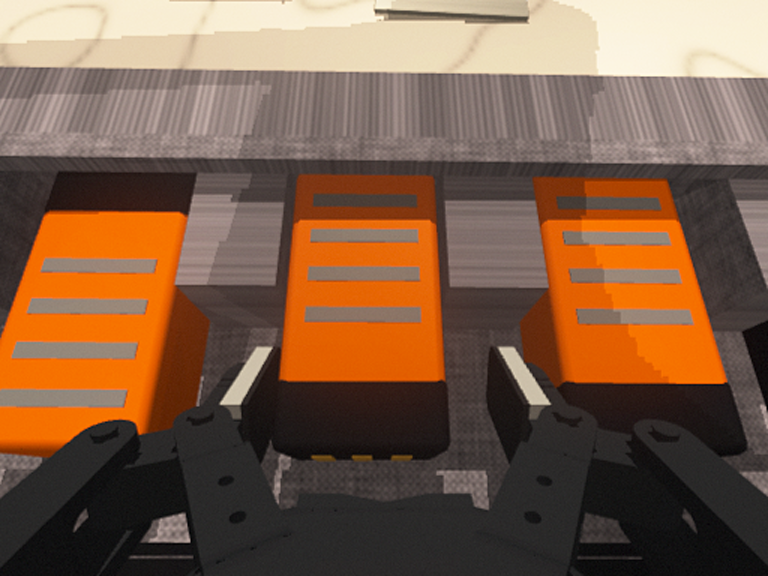

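```bash
python3 -m creep '[[[0.012,0,0.012],[-0.3,-0.6,0.2],6.6],[[0.012,0,0.012],[-0.52,-0.6,0.7],6.6],[[0.012,0,0.012],[-0.52,-0.6,0.7],6.6],[[0.012,0,0.012],[-0.52,-0.6,0.7],6.6]]'
python3 go.py 579.5 127 36 89.1 40
```

```text
t: 5.47
position: [578.4, 138.9, 19.4]
orientation: [[0.014, 1.0, 0.008], [0.766, -0.016, 0.643], [0.643, -0.003, -0.766]]
contact_force: [-0.3, 0.6, -1.1]
grip_width: 65.9
grip_force: 0.0
turn [-0.002  0.    -0.002] shift [ 0.16  0.12 -0.13] rows 0.1 j [-14.  46.  94.  46.  61. -43.]
grasp now [578.3 126.7  34. ]
```

```bash
python3 -m creep '[[[0,0,0],[0,0,0],4],[[0,0,0],[0,0,0],4],[[0,0,0],[0,0,0],4],[[0,0,0],[0,0,0],4],[[0,0,0],[0,0,0],4],[[0,0,0],[0,0,0],4],[[0,0,0],[0,0,0],4],[[0,0,0],[0,0,0],4]]' 90
for a in "129.1 42.5 89.1 34" "131.4 50.5 89.1 28" "125 58.5 89.1 22" "119.3 68.4 89.1 15" "110 110 89.1 0"  "105 160 89.1 -0"; do python3 go.py 578.6 $a|head -1;done;python3 go.py 578 127 36 89 40
```

```text
t: 6.13
position: [578.6, 138.9, 19.7]
orientation: [[0.013, 1.0, 0.008], [0.766, -0.016, 0.643], [0.643, -0.002, -0.766]]
contact_force: [-0.8, -4.3, 6.2]
grip_width: 49.0
grip_force: 93.8
turn [-0.002 -0.104 -0.001] shift [ 0.51  0.01 -0.48] rows 0.9 j [-14.  46.  94.  46.  61. -43.]
turn [-0.002 -0.209 -0.001] shift [ 1.01  0.01 -0.98] rows 1.7 j [-14.  46.  94.  46.  61. -43.]
turn [-0.002 -0.314 -0.001] shift [ 0.84  0.01 -2.06] rows 2.6 j [-14.  46.  94.  46.  61. -43.]
turn [-0.002 -0.436 -0.001] shift [ 0.82  0.02 -3.27] rows 3.6 j [-14.  46.  94.  46.  61. -43.]
turn [-0.002 -0.698 -0.001] shift [ 2.36  0.03 -7.32] rows 5.7 j [-14.  46.  94.  46.  61. -43.]
turn [-0.002 -0.698 -0.001] shift [  5.19   0.02 -11.47] rows 5.7 j [-14.  46.  94.  46.  61. -43.]
turn [-0.003  0.    -0.   ] shift [ 0.13 -0.04 -0.11] rows 0.0 j [-14.  46.  94.  46.  61. -43.]
grasp now [578.5 126.7  34.3]
```

```bash
python3 -m creep '[[[0,-0.05,0],[0.25,0,-0.24],4],[[0,-0.1,0],[0.5,0,-0.5],4],[[0,-0.16,0],[0.75,0,-0.73],4],[[0,-0.21,0],[1,0,-1],4],[[0,-0.26,0],[0.93,0,-1.5],4],[[0,-0.31,0],[0.84,0,-2.06],4],[[0,-0.37,0],[0.82,0,-2.6],4],[[0,-0.436,0],[0.82,0,-3.27],4],[[0,-0.436,0],[0.82,0,-3.27],4]]'
python3 -c "
from h import *;s=readout.read_state();print(s['contact_force'])"
for a in "110 110 89.1 0"  "90 160 89.1 -0" "40 160 89.1 -30" "0 160 89.1 -50"; do python3 go.py 578.6 $a|head -1;done
```

```text
t: 6.88
position: [578.4, 125.7, 50.4]
orientation: [[0.013, 1.0, 0.002], [0.966, -0.013, 0.257], [0.257, -0.001, -0.967]]
contact_force: [0.5, 0.1, -2.7]
grip_width: 48.8
grip_force: 93.5
[ 0.53321764  0.09987254 -2.69030202]
turn [-0.002 -0.259  0.002] shift [-0.47  0.03 -4.32] rows 2.1 j [ -3.  37.  91.  19.  54. -14.]
turn [-0.002 -0.259  0.002] shift [-1.12  0.05 -9.67] rows 2.4 j [ -3.  37.  91.  19.  54. -14.]
turn [-0.001 -0.783  0.003] shift [ -6.81   0.11 -11.44] rows 6.4 j [ -3.  37.  91.  19.  54. -14.]
turn [-0.    -1.132  0.003] shift [-11.05   0.17 -13.01] rows 9.3 j [ -3.  37.  91.  19.  54. -14.]
```

```bash
python3 -m creep '[[[0,-0.1,0],[-0.2,0,-2],4],[[0,-0.2,0],[-0.4,0,-4.3],4],[[0,-0.26,0],[-0.8,0,-7],4],[[0,-0.35,0],[-1.5,0,-9.7],4],[[0,-0.46,0],[-3,0,-10.3],4],[[0,-0.57,0],[-4.5,0,-10.8],4],[[0,-0.68,0],[-6,0,-11.2],4],[[0,-0.79,0],[-7,0,-11.5],4],[[0,-0.9,0],[-8.2,0,-12],4],[[0,-1.01,0],[-9.5,0,-12.5],4],[[0,-1.132,0],[-11,0.1,-13],4],[[0,-1.132,0],[-11,0.1,-13],4]]'
python3 go.py 578 0 81 89.1 -50
python3 - <<'E'
from h import *
c=cam('side');save(c,'s2.png')
E
```

```text
t: 7.88
position: [574.7, -15.4, 141.7]
orientation: [[-0.002, 1.0, -0.021], [0.643, -0.015, -0.766], [-0.766, -0.015, -0.642]]
contact_force: [-0.8, -0.2, -6.0]
grip_width: 48.7
grip_force: 96.4
turn [-0.009  0.     0.012] shift [5.64 0.41 4.61] rows 1.8 j [ 14.  42.  84. -49.  78.  36.]
grasp now [575.1  -0.8 153.9]
```

View pics/s2.png

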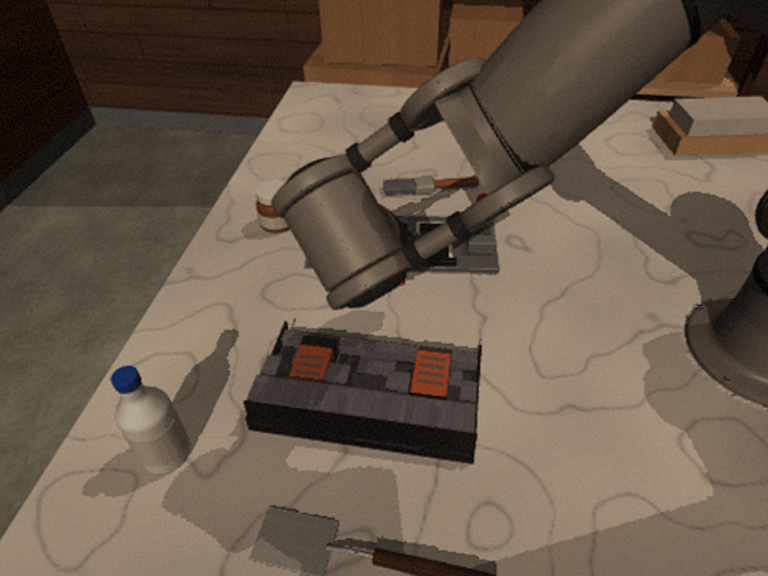

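```bash
python3 -m creep '[[[0,0,0],[1.5,0,1.2],4],[[-0.009,0,0.012],[3,0.2,2.4],4],[[-0.009,0,0.012],[4,0.4,3.3],4],[[-0.009,0,0.012],[5.3,0.4,4.4],4],[[-0.009,0,0.012],[5.3,0.4,4.4],4],[[-0.009,0,0.012],[5.3,0.4,4.4],4]]'
python3 go.py 578 0 80 89.1 -50
```

```text
t: 8.43
position: [580.7, -15.1, 77.3]
orientation: [[0.019, 1.0, -0.007], [0.646, -0.017, -0.763], [-0.763, 0.01, -0.646]]
contact_force: [0.6, -0.2, -3.5]
grip_width: 48.8
grip_force: 96.5
turn [ 0.005 -0.004 -0.008] shift [ 0.76 -0.31  0.57] rows 0.3 j [ 14.  47.  85. -51.  73.  42.]
grasp now [580.9  -0.6  89.6]
```

```bash
python3 -m creep '[[[0,0,0],[0,0,0],4],[[0,0,0],[0,0,0],4],[[0,0,0],[0,0,0],4]]'|grep -E 'pos|force'
python3 go.py 578 0 80 89.1 -50
python3 -m creep '[[[0,0,0],[0.12,0,0.1],4],[[0,0,0],[0.23,0,0.2],4],[[0,0,0],[0.23,0,0.2],4],[[0,0,0],[0.23,0,0.2],4]]'|grep -E 'pos|force'
```

```text
position: [581.6, -14.7, 78.9]
contact_force: [-0.2, -0.1, -2.9]
grip_force: 95.9
turn [ 0.008 -0.004 -0.011] shift [ 0.85 -0.4   0.7 ] rows 0.3 j [ 14.  47.  85. -51.  73.  42.]
grasp now [ 5.817e+02 -2.000e-01  9.120e+01]
position: [581.1, -14.9, 74.7]
contact_force: [-0.2, -0.3, -3.0]
grip_force: 95.8
```

```bash
for i in 1 2; do python3 -m creep '[[[0,0,0],[0.12,0,0.1],4],[[0,0,0],[0.2,0,0.17],4],[[0,0,0],[0.2,0,0.17],4]]'|grep -E 'pos|contact'; done
python3 -m creep '[[[0,0,0],[0.08,0,0.06],4],[[0,0,0],[0.08,0,0.06],4],[[0,0,0],[0.08,0,0.06],4]]'|grep -E 'pos|contact'; 
```

```text
position: [581.0, -15.0, 71.8]
contact_force: [0.1, 0.1, -4.3]
position: [581.1, -15.0, 69.2]
contact_force: [-0.4, -0.2, -3.8]
position: [581.2, -14.9, 68.4]
contact_force: [-0.2, 0.0, -4.9]
```

```bash
for i in 1 2 3; do python3 -m creep '[[[0,0,0],[0.06,0,0.05],4],[[0,0,0],[0.08,0,0.06],4],[[0,0,0],[0.08,0,0.06],4]]'|grep -E 'pos|contact'; done
python3 - <<'E'
from h import *
c=cam('side');save(c,'s3.png');P=cloud(c);ok=c['z_map']>0
m=ok&(abs(P[...,0]-580)<60)&(P[...,1]>-60)&(P[...,1]<40)&(P[...,2]>5)&(P[...,2]<70)
print(m.sum())
E
```

```text
position: [581.4, -14.8, 67.9]
contact_force: [-0.6, 0.4, 0.5]
position: [581.4, -14.8, 67.9]
contact_force: [-2.3, 2.8, 5.3]
position: [581.4, -14.8, 67.9]
contact_force: [-2.3, 3.3, 11.0]
14
```

View pics/s3.png

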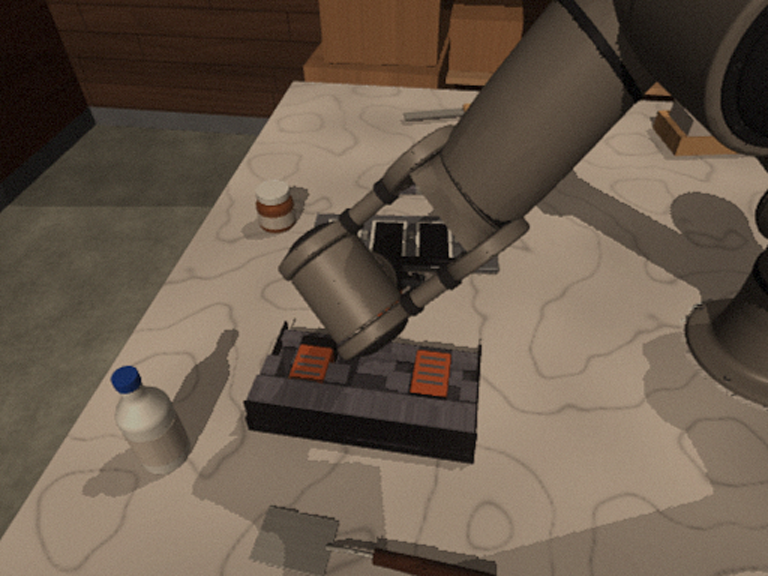

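```bash
python3 -m creep '[[[0,0,0],[-0.08,0,-0.06],6],[[0,0,0],[-0.08,0,-0.06],6.6],[[0,0,0],[-0.08,0,-0.06],6.6],[[0,0,0],[-0.08,0,-0.06],6.6],[[0,0,0],[-0.08,0,-0.06],6.6],[[0,0,0],[0,0,-1],6.6],[[0,0,0],[0,0,-3],6.6],[[0,0,0],[0,0,-6],6.6],[[0,0,0],[0,0,-9],6.6],[[0,0,0],[0,0,-13],6.6],[[0,0,0],[-3,0,-15],6.6],[[0,0,0],[-6,0,-16],6.6]]'
python3 go.py 581 -90 160 89.1 40; python3 go.py 581 20 240 89.1 0
```

```text
t: 11.57
position: [581.1, 72.3, 216.3]
orientation: [[0.017, 1.0, -0.001], [0.645, -0.012, -0.764], [-0.764, 0.013, -0.646]]
contact_force: [0.4, -0.2, -0.3]
grip_width: 65.8
grip_force: 0.0
turn [0.015 1.567 0.003] shift [-4.28  0.09 16.04] rows 12.8 j [ 22.  40.  73. -45.  90.  32.]
grasp now [581.1  86.9 228.6]
turn [ 0.014  0.869 -0.002] shift [-3.74  0.06  3.69] rows 7.1 j [ 22.  40.  73. -45.  90.  32.]
grasp now [581.1  86.9 228.6]
```

```bash
python3 -m creep '[[[0,0.12,0],[-0.6,0,0.5],6.6],[[0,0.24,0],[-1.2,0,1],6.6],[[0,0.36,0],[-1.8,0,1.6],6.6],[[0,0.48,0],[-2.4,0,2.1],6.6],[[0,0.6,0],[-3,0,2.6],6.6],[[0,0.72,0],[-3.4,0,3.1],6.6],[[0.014,0.869,0],[-3.7,0.1,3.7],6.6],[[0.015,0.99,0],[-4,0.1,6.5],6.6],[[0.015,1.11,0],[-4.2,0.1,9.5],6.6],[[0.015,1.23,0],[-4.2,0.1,12],6.6],[[0.015,1.35,0],[-4.3,0.1,14],6.6],[[0.015,1.47,0],[-4.3,0.1,16],6.6]]'|grep pos
python3 -m creep '[[[0,0.1,0],[0,0,0],6.6],[[0,0.1,0],[0,0,0],6.6],[[0,0.1,0],[0,0,0],6.6]]'|grep pos
python3 go.py 581 0 80 89.1 40; python3 look.py w2.png
```

```text
position: [580.9, -82.4, 145.4]
position: [580.1, -82.0, 143.3]
turn [-0.    -0.001 -0.005] shift [ 2.2  -0.05 12.02] rows 3.1 j [-33.  41.  78.  33.  86. -42.]
grasp now [579.9 -94.2 157.8]
orange [301, 20, 52, 61, 1869] [671.2 167.6] [81.7 66.6] 88.6 z [36.7 47.8 48.8]
orange [149, 31, 54, 70, 2906] [488.6 161.2] [101.4  66.8] 89.6 z [22.1 47.3 48.6]
orange [227, 190, 60, 30, 548] [582.9 -24.6] [ 2.5 48.1] 88.5 z [14.3 66.8 76.5]
lip [119, 0, 265, 19, 4763] [580.4 210.4] [ 26.8 298.8] 88.8 z [55.4 59.7 60.6]
case [105, 0, 292, 133, 28702] [579.5 148.1] [153.3 307.2] 89.1 z [16.9 44.3 60. ]
dock [223, 149, 69, 70, 4287] [583.4 -13.3] [50.6 26.5] 0.1 z [21.3 93.2 97.2]
dock [0, 232, 512, 152, 50147] [ 578.7 -121.7] [ 81.2 336.6] 88.9 z [ 12.1 200.8 226.4]
pad [384, 343, 46, 41, 1367] [ 698.1 -150.3] [28.3 35.2] 88.9 z [11.5 12.8 14.1]
```

View pics/w2.png

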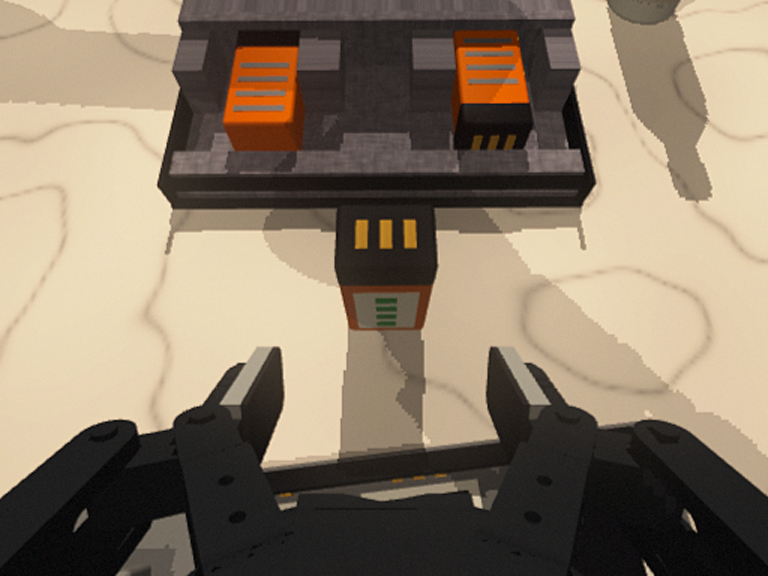

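```bash
python3 go.py 582 -5 79 89.1 40|head -1; python3 -m creep '[[[0,0,0],[0.8,0.1,2],6.6],[[0,0,0],[1.5,0.1,5],6.6],[[0,0,0],[2,0.1,8],6.6],[[0,0,0],[2.1,0.1,10],6.6],[[0,0,0],[2,0.15,11.7],6.6],[[0,0,0],[2,0.15,11.7],6.6],[[0,0,0],[2,0.15,11.7],6.6]]'|grep -E 'pos|contact'
python3 go.py 582 -5 79 89.1 40
```

```text
turn [-0.     0.001 -0.002] shift [ 1.62  0.03 11.79] rows 3.0 j [-33.  40.  78.  33.  86. -42.]
position: [583.4, 11.4, 68.9]
contact_force: [1.1, -1.0, 1.1]
turn [-0.001  0.     0.001] shift [-0.61 -0.12  0.07] rows 0.2 j [-25.  43.  87.  38.  73. -44.]
grasp now [583.3  -0.8  83.4]
```

```bash
python3 go.py 582 -4 79 89.1 55
```

```text
turn [-0.001  0.262  0.001] shift [-0.04 -0.12  0.07] rows 2.1 j [-25.  43.  87.  38.  73. -44.]
grasp now [583.3  -0.8  83.4]
```

```bash
python3 -m creep '[[[0,0.1,0],[0,-0.1,0],6.6],[[0,0.2,0],[0,-0.1,0],6.6],[[0,0.262,0],[0,-0.1,0],6.6],[[0,0.262,0],[0,-0.1,0],6.6],[[0,0.262,0],[0,-0.1,0],4],[[0,0.262,0],[0,-0.1,0],4],[[0,0.262,0],[0,-0.1,0],4],[[0,0.262,0],[0,-0.1,0],4],[[0,0.262,0],[0,-0.1,0],4],[[0,0.262,0],[0,-0.1,0],4],[[0,0.262,0],[0,-0.1,0],4]]' 90
for a in "582 -4 125 89.1 55" "595 -60 160 92 15" "604 -140 150 95.5 -35"; do python3 go.py $a|head -1;done;python3 go.py 582 -4 80 89.1 55|tail -1
```

```text
t: 14.37
position: [582.9, 9.3, 68.6]
orientation: [[0.01, 1.0, 0.015], [0.573, -0.018, 0.82], [0.82, 0.0, -0.573]]
contact_force: [0.1, -4.0, 6.1]
grip_width: 49.4
grip_force: 93.7
turn [ 0.002 -0.001 -0.001] shift [ 3.86 -0.06 -2.42] rows 1.1 j [-30.  50.  85.  46.  83. -51.]
turn [ 0.032 -0.699 -0.044] shift [ 2.31  1.32 -9.44] rows 5.7 j [-30.  50.  85.  46.  83. -51.]
turn [ 0.023 -1.57  -0.125] shift [ -3.75   2.51 -16.86] rows 12.9 j [-30.  50.  85.  46.  83. -51.]
grasp now [582.6  -6.3  79.5]
```

```bash
python3 -m creep '[[[0,0,0],[1,0,-0.6],4],[[0,0,0],[2,0,-1.2],4],[[0,0,0],[3.86,0,-2.4],4],[[0,-0.12,-0.01],[3.6,0.2,-3.6],4],[[0,-0.24,-0.02],[3.3,0.4,-4.8],4],[[0,-0.36,-0.02],[3,0.7,-6],4],[[0.02,-0.48,-0.03],[2.8,1,-7.2],4],[[0.03,-0.6,-0.04],[2.5,1.2,-8.4],4],[[0.03,-0.7,-0.044],[2.3,1.3,-9.4],4],[[0.03,-0.82,-0.055],[1.5,1.5,-10.5],4],[[0.03,-0.94,-0.065],[0.5,1.6,-11.5],4],[[0.03,-1.06,-0.075],[-0.5,1.8,-12.5],4]]'|grep -E 'pos|cont'
for a in "604 -140 150 95.5 -35"; do python3 go.py $a;done
python3 - <<'E'
from h import *
P=np.load('top.npy');px=np.load('toppx.npy').astype(int)
m=(px.min(-1)>75)&(P[...,2]>7)&(P[...,2]<20)&(P[...,1]<-60)&(P[...,1]>-290)&(P[...,0]>430)&(P[...,0]<730)
m=m.astype(np.uint8);k,l,st,_=cv2.connectedComponentsWithStats(m)
for i in range(1,k):
    if st[i,4]>30:
        r=cv2.minAreaRect(P[l==i][:,:2].astype(np.float32));print(st[i].tolist(),r)
E
```

```text
position: [598.4, -96.0, 136.7]
contact_force: [-0.7, -1.1, -4.6]
turn [-0.009 -0.507 -0.037] shift [-5.46  0.34  0.8 ] rows 4.2 j [-13.  32.  83.  -6.  63. -14.]
grasp now [598.2 -94.1 155.6]
[291, 146, 34, 23, 172] ((688.6631469726562, -169.86997985839844), (70.64187622070312, 102.97534942626953), 5.92849063873291)
[294, 171, 35, 24, 177] ((603.5462646484375, -178.50396728515625), (68.75615692138672, 102.172607421875), 5.623657703399658)
[297, 197, 35, 25, 188] ((519.0427856445312, -186.23036193847656), (68.72295379638672, 103.52239990234375), 5.442587375640869)
```

```bash
python3 -m creep '[[[0,-0.12,-0.01],[-1.3,0.1,0.2],4],[[0,-0.24,-0.02],[-2.6,0.2,0.4],4],[[0,-0.36,-0.03],[-4,0.3,0.6],4],[[0,-0.45,-0.04],[-5,0.3,0.8],4],[[-0.009,-0.507,-0.037],[-5.4,0.3,0.8],4],[[-0.009,-0.507,-0.037],[-5.4,0.3,0.8],4],[[-0.009,-0.507,-0.037],[-5.4,0.3,0.8],4]]'|grep -E 'pos|cont'
for a in "600.4 -145.2 60 95.5 -35"; do python3 go.py $a;done; python3 look.py w3.png
```

```text
position: [603.9, -149.2, 131.9]
contact_force: [-0.4, -0.6, -3.6]
turn [-0.003 -0.007  0.002] shift [ 4.42 -0.28  7.57] rows 2.2 j [ -5.  35.  88. -41.  58.  13.]
grasp now [ 602.9 -138.4  147.5]
orange [0, 203, 31, 36, 929] [ 443.4 -205.1] [14.9 21.9] 16.4 z [ 84.5  94.6 102.9]
orange [201, 301, 110, 28, 1277] [ 606.3 -161.9] [47.6 45.8] 5.4 z [163.6 164.2 164.7]
dock [0, 29, 482, 211, 69431] [ 578.3 -177.1] [344.7 151.2] 5.5 z [11.3 12.9 37.4]
dock [0, 203, 512, 181, 56630] [ 609.5 -131. ] [124.5 115.4] 14.8 z [139.7 182.2 198.9]
pad [305, 38, 145, 6, 746] [675.3 -95.5] [90.2  1.8] 5.6 z [12.6 16.  19.5]
pad [331, 71, 84, 58, 3407] [ 686.9 -141.8] [53.3 51. ] 5.8 z [12.1 13.  14. ]
```

View pics/w3.png

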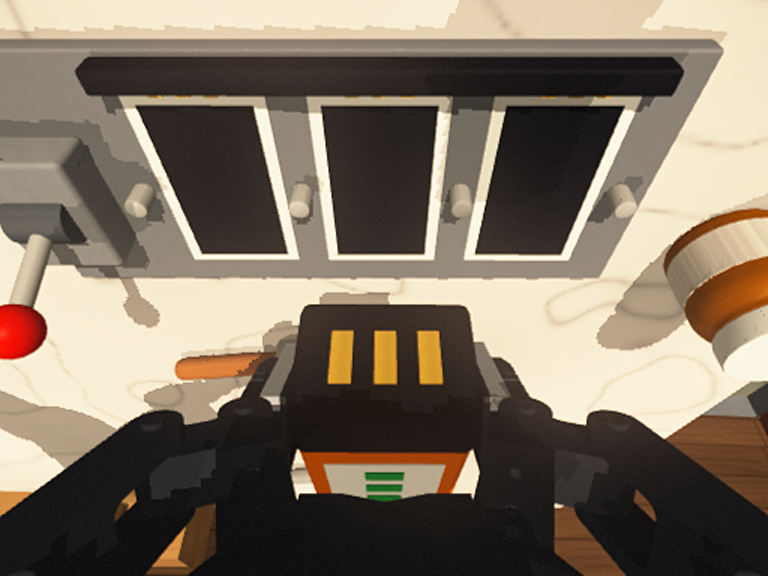

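```bash
python3 - <<'E'
from h import *
P=np.load('w.npy');px=np.load('wpx.npy').astype(int)
m=((px.min(-1)>150)&(P[...,2]>8)&(P[...,2]<18)&(P[...,0]>470)&(P[...,0]<740)&(P[...,1]<-90)).astype(np.uint8)
k,l,st,_=cv2.connectedComponentsWithStats(m)
for i in range(1,k):
    if st[i,4]>200:
        r=cv2.minAreaRect(P[l==i][:,:2].astype(np.float32));print(st[i].tolist(),np.round(r[0]+r[1]+(r[2],),1))
m=(P[...,2]>120)&(P[...,2]<168)&(P[...,1]<-80)&(abs(P[...,0]-603)<60)
v,u=np.mgrid[0:384,0:512];m&=(u>200)&(u<312)&(v>200)&(v<330)
q=P[m];ux=np.array([-.0958,.9954]);d=q[:,:2]@ux;print('end',np.percentile(d,[50,90,98]),'G',np.array([602.9,-138.4])@ux)
top=q[q[:,2]>160];print(cv2.minAreaRect(top[:,:2].astype(np.float32)))
E
```

```text
[83, 71, 117, 102, 1735] [ 520.3 -186.1   67.5  104.6    5.6]
[309, 73, 115, 101, 1737] [ 690.2 -170.3   67.1  104.4    5.3]
[206, 74, 95, 100, 1738] [ 605.3 -179.3   66.8  103.8    5.7]
end [-179.72680801 -178.58813257 -177.98756634] G -195.52118
((605.7532958984375, -152.8068084716797), (48.406864166259766, 64.59038543701172), 4.758968830108643)
```

```bash
python3 - <<'E'
from h import *
P=np.load('w.npy')
a=np.radians(5.5);ux=np.array([-np.sin(a),np.cos(a)]);uy=np.array([-np.cos(a),-np.sin(a)])
o=np.array([570.8,-177.8]);D=P[...,:2]-o;dx=D@ux;dy=D@uy;Z=P[...,2]
m=(Z>21)&(Z<34)&(dx>30)&(dx<90)&(abs(dy)<165);print('rail x',np.percentile(dx[m],[1,5,50,95,99]),np.median(Z[m]))
m=((Z>20)&(Z<34)&(abs(dx)<25)&(dy>-175)&(dy<90)).astype(np.uint8)
k,l,st,_=cv2.connectedComponentsWithStats(m)
for i in range(1,k):
    if st[i,4]>20:
        q=l==i;t=q&(Z>25);print(st[i,4],[np.percentile(f[t],[2,50,98]).round(1).tolist() for f in(dx,dy,Z)])
E
```

```text
rail x [33.54870969 34.68659776 66.78295998 71.82393174 72.26313805] 23.945423600989187
96 [[-3.7, 1.3, 4.2], [87.1, 88.4, 89.9], [25.0, 27.1, 28.9]]
220 [[-4.3, 1.7, 5.9], [2.6, 7.9, 13.1], [25.5, 27.8, 29.1]]
221 [[-4.4, 1.6, 6.0], [-81.9, -76.6, -71.5], [25.3, 27.7, 29.1]]
248 [[-4.4, 1.6, 6.1], [-166.6, -160.8, -156.2], [25.3, 27.9, 29.1]]
```

```bash
python3 go.py 600.7 -143 42 95.5 -35; python3 -m creep '[[[0,0,0],[1.5,-0.1,2.2],4],[[0,0,0],[2.7,-0.15,4.4],4],[[0,0,0],[3.9,-0.2,6],4],[[0,0,0],[5,-0.25,7.8],4],[[0,0,0],[5.5,-0.25,8.7],4],[[0,0,0],[5.5,-0.25,8.7],4],[[0,0,0],[5.5,-0.25,8.7],4],[[0,0,0],[5.5,-0.25,8.7],4]]'|grep -E 'pos|cont'
python3 go.py 600.7 -143 34 95.5 -35
```

```text
turn [-0.002 -0.007  0.001] shift [ 5.71 -0.28  8.95] rows 2.7 j [ -5.  35.  88. -41.  58.  13.]
grasp now [ 603.4 -139.   148.1]
position: [603.4, -155.4, 31.2]
contact_force: [0.1, -0.1, -3.7]
turn [ 0.    -0.004 -0.   ] shift [ 0.87 -0.16  0.95] rows 0.3 j [ -5.  43.  92. -48.  49.  23.]
grasp now [ 602.4 -144.6   46.8]
```

```bash
python3 -m creep '[[[0,0,0],[0.4,-0.16,0.4],4],[[0,0,0],[0.75,-0.16,0.75],4],[[0,0,0],[0.75,-0.16,0.75],4],[[0,0,0],[0.75,-0.16,0.75],4]]'|grep -E 'pos|cont'
for i in 1 2 3; do python3 -m creep '[[[0,0,0],[0.06,0,0.08],4],[[0,0,0],[0.06,0,0.08],4],[[0,0,0],[0.06,0,0.08],4]]'|grep -E 'pos|cont';done;python3 go.py 600.7 -143 34 95.5 -35
```

```text
position: [600.4, -153.2, 19.0]
contact_force: [-0.3, 0.1, -3.2]
position: [600.7, -153.3, 18.2]
contact_force: [0.0, 0.7, -3.9]
position: [600.8, -153.3, 17.8]
contact_force: [-1.3, 2.2, 2.8]
position: [600.9, -153.3, 17.6]
contact_force: [-3.7, 4.2, 9.1]
turn [-0.001 -0.003  0.001] shift [-0.1   0.08 -0.03] rows 0.0 j [ -5.  44.  93. -49.  48.  25.]
grasp now [ 599.8 -142.5   33.2]
```

```bash
python3 -m creep '[[[0,0,0],[-0.06,0,-0.1],5.5],[[0,0,0],[-0.06,0,-0.1],6],[[0,0,0],[-0.06,0,-0.1],6.2],[[0,0,0],[-0.06,0,-0.1],6.2],[[0,0,0],[-0.06,0,-0.1],6.2],[[0,0,0],[0,0,-1],6.2],[[0,0,0],[0,0,-3],6.2],[[0,0,0],[0,0,-6],6.4],[[0,0,0],[0,0,-10],6.6],[[0,0,0],[-2,0,-13],6.6],[[0,0,0],[-3,0,-15],6.6],[[0,0,0],[-3,0,-16],6.6]]'|grep -E 'pos|wid'
cat > chk.py <<'E'
# pack pose in dock frame
from h import *
import sys
c=cam('wrist');save(c,sys.argv[1]);P=cloud(c);px=c['pixels'];np.save('w.npy',P);np.save('wpx.npy',px)
a=np.radians(5.5);ux=np.array([-np.sin(a),np.cos(a)]);uy=np.array([-np.cos(a),-np.sin(a)])
o=np.array([570.8,-177.8]);D=P[...,:2]-o;dx=D@ux-.8;dy=D@uy;Z=P[...,2]
for i,b in enumerate((-118.8,-34.4,50.5)):
    m=(Z>44)&(Z<56)&(abs(dx)<75)&(abs(dy-b)<40)&(c['z_map']>0)
    if m.sum()>100:
        q=np.stack([dx[m],dy[m]-b],1).astype(np.float32);r=cv2.minAreaRect(q)
        A=np.c_[q,np.ones(len(q))];k=np.linalg.lstsq(A,Z[m],rcond=None)[0]
        print('bay',i,m.sum(),np.round(r[0]+r[1]+(r[2],),1),'z',np.median(Z[m]).round(1),'slopes',k[:2].round(3))
E
python3 chk.py w4.png;python3 go.py 665 70 130 89.1 50
```

```text
position: [596.1, -86.4, 169.5]
grip_width: 66.2
bay 1 3666 [ 1.3  0.8 50.4 95.9 89.4] z 50.4 slopes [-0.015 -0.002]
turn [-0.011  1.477  0.124] shift [16.29  8.52 -5.02] rows 12.1 j [  2.  32.  87. -39.  64.  15.]
grasp now [594.8 -74.6 184.5]
```

View pics/w4.png

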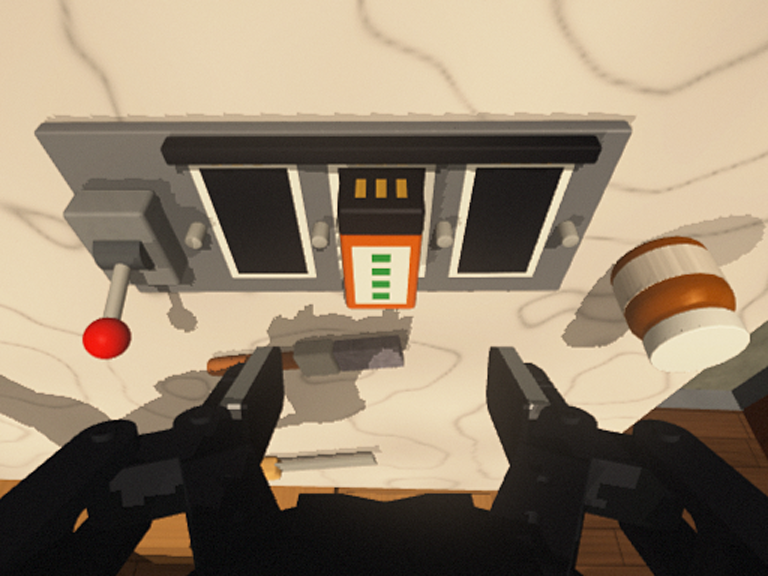

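```bash
python3 -m creep '[[[0,0.12,0.01],[0,0.8,-2],6.6],[[0,0.24,0.02],[1,1.6,-4],6.6],[[0,0.36,0.03],[3,2.4,-5],6.6],[[0,0.48,0.04],[5,3.2,-5.5],6.6],[[0,0.6,0.05],[7,4,-6],6.6],[[0,0.72,0.06],[9,5,-6],6.6],[[0,0.84,0.07],[11,6,-6],6.6],[[0,0.96,0.08],[12,7,-6],6.6],[[0,1.08,0.09],[13,7.5,-6],6.6],[[-0.01,1.2,0.1],[14,8,-6],6.6],[[-0.01,1.32,0.12],[15,8.5,-6],6.6],[[-0.01,1.44,0.124],[15.7,8.5,-5],6.6]]'|grep pos
python3 -m creep '[[[0,0.02,0],[0,0,0],6.6],[[0,0.02,0],[0,0,0],6.6],[[0,0.02,0],[0,0,0],6.6]]'|grep pos
python3 go.py 664.5 59 94 89.1 50;python3 look.py w5.png; python3 - <<'E'
from h import *
P=np.load('w.npy');px=np.load('wpx.npy').astype(int);Z=P[...,2];X=P[...,0];Y=P[...,1]
for x0 in(665,495):
    m=(abs(X-x0)<40)&(Y>95)&(Y<205)&(Z>45.5)&(Z<51)&~((px.max(-1)-px.min(-1)<25)&(px.max(-1)>60))
    if m.sum()>100:
        q=P[m];print(x0,m.sum(),np.percentile(q[:,0],[2,50,98]).round(1),np.percentile(q[:,1],[1,50,99]).round(1))
E
```

```text
position: [664.5, 78.9, 116.2]
position: [663.7, 78.0, 115.7]
turn [-0.003  0.02  -0.007] shift [-2.84  0.14  1.9 ] rows 0.9 j [-20.  48.  74.  46.  82. -35.]
grasp now [663.5  63.7 128.2]
orange [223, 144, 60, 73, 2528] [661.8 166.8] [80.7 52.2] 85.8 z [46.6 47.8 48.8]
orange [0, 157, 100, 99, 6102] [484.3 154.1] [85.4 92.2] 75.4 z [17.8 47.1 48.6]
lip [0, 105, 328, 39, 11766] [582.7 219.5] [ 43.6 302.5] 89.4 z [56.6 59.7 60.6]
case [0, 105, 377, 188, 50199] [581.5 145.9] [190.9 303.3] 89.4 z [ 21.1  48.1 133.6]
665 5656 [640.7 664.5 688.2] [108.2 145.7 200.3]
495 4915 [474.  497.7 520.5] [112.7 150.6 203.1]
```

```bash
python3 -m creep '[[[0,0.01,0],[-1.2,0.1,0.9],6.6],[[0,0.02,-0.007],[-2.8,0.1,1.9],6.6],[[0,0.02,-0.007],[-2.8,0.1,4.9],6.6],[[0,0.02,-0.007],[-2.8,0.1,7.9],6.6],[[0,0.02,-0.007],[-2.8,0.1,10],6.6],[[0,0.02,-0.007],[-2.8,0.1,10],6.6],[[0,0.02,-0.007],[-2.8,0.1,10],6.6]]'|grep -E 'pos|cont'
python3 go.py 664.3 128 35 89.1 50
```

```text
position: [664.9, 136.7, 29.5]
contact_force: [0.7, 0.1, 0.1]
turn [-0.005 -0.001  0.003] shift [-0.14 -0.04  0.88] rows 0.2 j [-15.  55.  77.  50.  74. -41.]
grasp now [664.7 122.1  41.7]
```

```bash
python3 -m creep '[[[0,0,0],[-0.14,0,0.5],6.6],[[0,0,0],[-0.14,0,0.88],6.6],[[0,0,0],[-0.14,0,0.88],6.6],[[0,0,0],[-0.14,0,0.88],6.6],[[0,0,0],[-0.14,0,0.88],4],[[0,0,0],[-0.14,0,0.88],4],[[0,0,0],[-0.14,0,0.88],4],[[0,0,0],[-0.14,0,0.88],4],[[0,0,0],[-0.14,0,0.88],4],[[0,0,0],[-0.14,0,0.88],4],[[0,0,0],[-0.14,0,0.88],4]]' 90
for a in "131 43.1 89.1 44" "133.4 50.8 89.1 38" "127.4 58.3 89.1 32" "121.7 67.8 89.1 25" "110 110 89.1 10"  "80 160 89.1 -5"; do python3 go.py 664.5 $a|head -1;done;python3 go.py 664 127 36 89 50
```

```text
t: 21.6
position: [665.8, 140.2, 23.4]
orientation: [[0.008, 1.0, 0.011], [0.641, -0.013, 0.768], [0.768, 0.0, -0.641]]
contact_force: [-1.8, -4.0, 5.9]
grip_width: 48.9
grip_force: 93.5
turn [-0.001 -0.107  0.002] shift [ 0.72 -0.11 -0.08] rows 0.9 j [-15.  55.  77.  51.  73. -41.]
turn [-0.001 -0.212  0.002] shift [ 1.27 -0.11 -0.42] rows 1.7 j [-15.  55.  77.  51.  73. -41.]
turn [-0.001 -0.317  0.002] shift [ 1.27 -0.1  -1.42] rows 2.6 j [-15.  55.  77.  51.  73. -41.]
turn [-0.001 -0.439  0.002] shift [ 1.41 -0.1  -2.55] rows 3.6 j [-15.  55.  77.  51.  73. -41.]
turn [-0.001 -0.701  0.002] shift [ 3.48 -0.08 -6.42] rows 5.7 j [-15.  55.  77.  51.  73. -41.]
turn [-0.001 -0.962  0.002] shift [  5.07  -0.04 -12.29] rows 7.9 j [-15.  55.  77.  51.  73. -41.]
turn [-0.003 -0.002  0.003] shift [ 0.11 -0.15  0.08] rows 0.1 j [-15.  55.  77.  51.  73. -41.]
grasp now [665.6 125.6  35.6]
```

```bash
python3 -m creep '[[[0,-0.05,0],[0.3,0,-0.13],4],[[0,-0.107,0],[0.6,0,-0.26],4],[[0,-0.16,0],[0.9,0,-0.4],4],[[0,-0.212,0],[1.15,0,-0.6],4],[[0,-0.26,0],[1.15,0,-1.1],4],[[0,-0.317,0],[1.15,0,-1.6],4],[[0,-0.37,0],[1.2,0,-2.1],4],[[0,-0.44,0],[1.3,0,-2.7],4],[[0,-0.57,0],[2.3,0,-4.5],4],[[0,-0.7,0],[3.4,0,-6.5],4],[[0,-0.83,0],[4.3,0,-9.5],4],[[0,-0.96,0],[5,0,-12.4],4]]'|grep -E 'pos|cont|wid'
for a in "20 160 90 -25" "0 150 90 -40"; do python3 go.py 600 $a;done
```

```text
position: [664.8, 77.5, 142.3]
contact_force: [-0.2, 0.0, -4.6]
grip_width: 48.7
turn [-0.002 -0.365 -0.013] shift [-6.63 -6.39  0.42] rows 3.0 j [ 2. 39. 68. -4. 72.  4.]
grasp now [664.8  78.9 161.3]
turn [-0.004 -0.627 -0.013] shift [-8.99 -6.36  1.32] rows 5.1 j [ 2. 39. 68. -4. 72.  4.]
grasp now [664.8  78.9 161.3]
```

```bash
python3 -m creep '[[[0,-0.12,0],[-2,-1.5,0],4],[[0,-0.24,0],[-4,-3,0.2],4],[[0,-0.36,-0.01],[-6,-4.5,0.4],4],[[0,-0.48,-0.01],[-7.5,-5.5,0.8],4],[[0,-0.6,-0.01],[-9,-6.3,1.2],4],[[0,-0.627,-0.013],[-9,-6.3,1.2],4],[[0,-0.627,-0.013],[-9,-6.3,1.2],4],[[0,-0.627,-0.013],[-9,-6.3,1.2],4]]'|grep -E 'pos|cont|wid'
python3 go.py 600 0 86 90 -40
```

```text
position: [601.1, -11.1, 133.9]
contact_force: [1.0, -1.0, -1.7]
grip_width: 48.7
turn [-0.005 -0.01   0.003] shift [ 3.88 -0.07  4.89] rows 1.6 j [ 10.  40.  81. -41.  73.  28.]
grasp now [601.1   1.  148.6]
```

```bash
python3 -m creep '[[[0,0,0],[1.3,0,1.6],4],[[0,0,0],[2.6,0,3.2],4],[[0,-0.01,0],[3.8,-0.1,4.8],4],[[0,-0.01,0],[3.8,-0.1,4.8],4],[[0,-0.01,0],[3.8,-0.1,4.8],4],[[0,-0.01,0],[3.8,-0.1,4.8],4]]'|grep -E 'pos|cont|wid'
python3 go.py 600 0 80 90 -40
for i in 1 2; do python3 -m creep '[[[0,0,0],[0.06,0,0.08],4],[[0,0,0],[0.12,0,0.15],4],[[0,0,0],[0.12,0,0.15],4]]'|grep -E 'pos|cont'; done
```

```text
position: [600.4, -13.6, 74.8]
contact_force: [-0.6, 0.2, -3.2]
grip_width: 48.7
turn [-0.003  0.002  0.   ] shift [ 0.71 -0.04  0.63] rows 0.2 j [ 10.  44.  83. -43.  68.  33.]
grasp now [600.5  -1.3  89.3]
position: [599.6, -13.4, 72.2]
contact_force: [-0.4, 0.4, -2.9]
position: [599.1, -13.4, 69.3]
contact_force: [-1.0, 0.4, -3.3]
```

```bash
python3 -m creep '[[[0,0,0],[0.12,0,0.15],4],[[0,0,0],[0.12,0,0.15],4],[[0,0,0],[0.12,0,0.15],4]]'|grep -E 'pos|cont';for i in 1 2 3; do python3 -m creep '[[[0,0,0],[0.06,0,0.08],4],[[0,0,0],[0.06,0,0.08],4],[[0,0,0],[0.06,0,0.08],4]]'|grep -E 'pos|cont'; done
```

```text
position: [599.0, -13.5, 67.3]
contact_force: [0.2, -0.1, -3.6]
position: [599.2, -13.6, 66.5]
contact_force: [-0.5, 0.0, -2.1]
position: [599.2, -13.7, 66.4]
contact_force: [-1.6, 1.3, 5.0]
position: [599.2, -13.8, 66.4]
contact_force: [-5.2, 2.7, 11.1]
```

```bash
python3 -m creep '[[[0,0,0],[-0.06,0,-0.1],6],[[0,0,0],[-0.06,0,-0.1],6.6],[[0,0,0],[-0.06,0,-0.1],6.6],[[0,0,0],[-0.06,0,-0.1],6.6],[[0,0,0],[-0.06,0,-0.1],6.6],[[0,0,0],[0,0,-1],6.6],[[0,0,0],[0,0,-3],6.6],[[0,0,0],[0,0,-6],6.6],[[0,0,0],[0,0,-9],6.6],[[0,0,0],[0,0,-13],6.6],[[0,0,0],[-2,0,-15],6.6],[[0,0,0],[-3,0,-16],6.6]]'|grep pos
python3 go.py 600 20 240 90 0;python3 go.py 600 -90 150 90 55; 
```

```text
position: [601.0, 68.6, 210.1]
turn [0.001 0.701 0.001] shift [-4.42 -0.11  2.3 ] rows 5.7 j [ 18.  38.  72. -38.  86.  26.]
grasp now [601.   80.9 224.6]
turn [-0.     1.661  0.002] shift [-6.36 -0.12 14.65] rows 13.6 j [ 18.  38.  72. -38.  86.  26.]
grasp now [601.   80.9 224.6]
```

```bash
python3 -m creep '[[[0,0.12,0],[-0.8,0,0.4],6.6],[[0,0.24,0],[-1.6,0,0.8],6.6],[[0,0.36,0],[-2.4,0,1.2],6.6],[[0,0.48,0],[-3.2,0,1.6],6.6],[[0,0.6,0],[-4,0,2],6.6],[[0,0.7,0],[-4.4,0,3.5],6.6],[[0,0.82,0],[-5,0,6],6.6],[[0,0.94,0],[-5.5,0,8.5],6.6],[[0,1.06,0],[-6,0,11],6.6],[[0,1.18,0],[-6.3,0,13],6.6],[[0,1.3,0],[-6.3,-0.1,14],6.6],[[0,1.42,0],[-6.3,-0.1,14.6],6.6]]'|grep pos
python3 -m creep '[[[0,0.12,0],[0,0,0],6.6],[[0,0.24,0],[0,0,0],6.6],[[0,0.24,0],[0,0,0],6.6],[[0,0.24,0],[0,0,0],6.6]]'|grep pos
cat > stand.py <<'E'
from h import *
import sys
c=cam('wrist');save(c,sys.argv[1]);P=cloud(c);Z=P[...,2]
m=(abs(P[...,0]-590)<60)&(abs(P[...,1])<50)&(c['z_map']>0)&(c['z_map']<420)
t=m&(Z>92)&(Z<100);q=P[t];r=cv2.minAreaRect(q[:,:2].astype(np.float32));print('top',t.sum(),r,np.median(q[:,2]))
f=m&(Z>10)&(Z<80);q=P[f];print('front',f.sum(),np.percentile(q[:,0],[3,97]).round(1),[np.median(q[abs(q[:,2]-h)<6][:,1]).round(1) for h in(30,50,70)])
E
python3 stand.py w6.png;python3 go.py 600 -4 79 90 55
```

```text
position: [597.9, -78.1, 134.6]
position: [597.7, -76.8, 133.2]
top 2862 ((599.286376953125, -9.666019439697266), (38.90658187866211, 50.716331481933594), 89.48674011230469) 96.17346991254158
front 2497 [576.3 622.3] [np.float64(-28.3), np.float64(-28.4), np.float64(-28.0)]
turn [-0.002  0.005 -0.006] shift [-0.39  0.2  10.99] rows 2.8 j [-35.  49.  73.  42.  96. -45.]
grasp now [598.3 -91.5 145.7]
```

```bash
python3 go.py 599.3 -10 79 90 55|head -1;python3 -m creep '[[[0,0,0],[0,0.1,3],6.6],[[0,0,0],[-0.2,0.1,6],6.6],[[0,0,0],[-0.5,0.1,9],6.6],[[0,0,0],[-0.7,0.1,10.5],6.6],[[0,0,0],[-0.7,0.1,10.5],6.6],[[0,0,0],[-0.7,0.1,10.5],6.6]]'|grep pos;python3 go.py 599.3 -10 79 90 55
```

```text
turn [-0.002  0.005 -0.006] shift [-0.73  0.13 10.51] rows 2.6 j [-35.  49.  73.  42.  96. -45.]
position: [599.4, 7.4, 70.6]
turn [-0.003  0.005 -0.002] shift [-0.31 -0.01 -0.01] rows 0.1 j [-29.  51.  81.  46.  85. -49.]
grasp now [599.5  -8.1  81.6]
```

```bash
python3 -m creep '[[[0,0,0],[-0.25,0,0],6.6],[[0,0,0],[-0.25,0,0],6.6],[[0,0,0],[-0.25,0,0],4],[[0,0,0],[-0.25,0,0],4],[[0,0,0],[-0.25,0,0],4],[[0,0,0],[-0.25,0,0],4],[[0,0,0],[-0.25,0,0],4],[[0,0,0],[-0.25,0,0],4],[[0,0,0],[-0.25,0,0],4]]' 90
for a in "599.3 -10 130 90 55" "635 -60 160 92 15" "685 -135 150 95.5 -35"; do python3 go.py $a|head -1;done;python3 go.py 582 -4 80 89.1 55|tail -1
```

```text
t: 28.9
position: [599.6, 3.8, 68.0]
orientation: [[0.004, 1.0, -0.0], [0.575, -0.002, 0.818], [0.818, -0.004, -0.575]]
contact_force: [-1.8, -3.2, 5.9]
grip_width: 49.0
grip_force: 93.0
turn [-0.     0.002 -0.004] shift [ 4.28 -0.05 -2.79] rows 1.3 j [-30.  52.  81.  46.  85. -49.]
turn [ 0.019 -0.696 -0.033] shift [ 2.65  3.51 -9.05] rows 5.7 j [-30.  52.  81.  46.  85. -49.]
turn [ 0.015 -1.567 -0.108] shift [ -3.14   8.65 -16.06] rows 12.9 j [-30.  52.  81.  46.  85. -49.]
grasp now [599.6 -11.8  79. ]
```

```bash
python3 -m creep '[[[0,0,0],[1,0,-0.6],4],[[0,0,0],[2.5,0,-1.5],4],[[0,0,0],[4.2,0,-2.8],4],[[0,-0.12,-0.01],[3.9,0.6,-3.9],4],[[0,-0.24,-0.02],[3.6,1.2,-5],4],[[0,-0.36,-0.02],[3.3,1.8,-6],4],[[0.01,-0.48,-0.03],[3,2.4,-7],4],[[0.02,-0.6,-0.03],[2.8,3,-8],4],[[0.02,-0.7,-0.034],[2.6,3.5,-9],4],[[0.02,-0.82,-0.045],[2,4.3,-10],4],[[0.02,-0.94,-0.055],[1.2,5,-11],4],[[0.02,-1.06,-0.065],[0.3,5.8,-12],4]]'|grep -E 'pos|cont|wid'
python3 go.py 685 -135 150 95.5 -35
```

```text
position: [658.1, -92.1, 140.0]
contact_force: [-0.3, -0.1, -3.6]
grip_width: 49.1
turn [-0.006 -0.503 -0.033] shift [-5.44  2.45  1.17] rows 4.1 j [-12.  38.  72.  -6.  69. -13.]
grasp now [657.8 -90.1 158.9]
```

```bash
python3 -m creep '[[[0,-0.12,-0.01],[-1.3,0.6,0.2],4],[[0,-0.24,-0.02],[-2.6,1.2,0.5],4],[[0,-0.36,-0.03],[-4,1.8,0.8],4],[[0,-0.45,-0.03],[-5,2.3,1],4],[[-0.006,-0.503,-0.033],[-5.4,2.4,1.2],4],[[-0.006,-0.503,-0.033],[-5.4,2.4,1.2],4],[[-0.006,-0.503,-0.033],[-5.4,2.4,1.2],4]]'|grep -E 'pos|cont|wid'
cat > held.py <<'E'
# held pack pose relative to grasp point, in dock axes (gauge up)
from h import *
import sys
c=cam('wrist');P=cloud(c);s=readout.read_state();R=np.array(s['orientation']);g=np.array(s['position'])-19*R[:,2]
a=np.radians(5.5);ux=np.array([-np.sin(a),np.cos(a)]);uy=np.array([-np.cos(a),-np.sin(a)])
D=P[...,:2]-g[:2];dx=D@ux;dy=D@uy;dz=P[...,2]-g[2]
m=(c['z_map']>0)&(abs(dy)<30)&(abs(dx)<85)&(dz>8)&(dz<30)
v,u=np.mgrid[0:384,0:512];m&=(u>195)&(u<317)&(v<335)
q=np.stack([dx[m],dy[m]],1).astype(np.float32);A=np.c_[q,np.ones(len(q))];k=np.linalg.lstsq(A,dz[m],rcond=None)[0]
print('G',g.round(1),'top rect',np.round(sum(map(lambda t:t if isinstance(t,tuple) else (t,),cv2.minAreaRect(q)),()),1),'dx',np.percentile(dx[m],[1,99]).round(1),'dy',np.percentile(dy[m],[1,99]).round(1),'dz',np.median(dz[m]).round(1),'slope',k[:2].round(3))
E
python3 held.py
```

```text
position: [684.1, -144.1, 130.8]
contact_force: [0.1, 0.8, -3.0]
grip_width: 48.8
G [ 683.6 -134.   147.4] top rect [-20.6  -0.6  49.5  80.1  88.6] dx [-55.2  18.6] dy [-24.1  23. ] dz 13.7 slope [-0.028  0.001]
```

```bash
python3 go.py 685.6 -136.3 44 95.5 -33.4; python3 -m creep '[[[0,0.02,0],[1.5,0,2],4],[[0,0.028,0],[3,0.05,4],4],[[0,0.028,0],[4.2,0.1,6],4],[[0,0.028,0],[5.4,0.15,7.8],4],[[0,0.028,0],[5.6,0.2,8.5],4],[[0,0.028,0],[5.6,0.2,8.5],4],[[0,0.028,0],[5.6,0.2,8.5],4],[[0,0.028,0],[5.6,0.2,8.5],4]]'|grep -E 'pos|cont|wid'
python3 go.py 685.6 -136.3 38 95.5 -33.4
```

```text
turn [-0.003  0.02   0.001] shift [5.7  0.21 8.66] rows 2.6 j [ -4.  43.  73. -38.  64.   8.]
grasp now [ 683.6 -134.   147.4]
position: [687.9, -147.7, 32.4]
contact_force: [-0.5, -0.6, -3.0]
grip_width: 49.1
turn [ 0.    -0.005 -0.001] shift [ 0.65 -0.12  0.8 ] rows 0.3 j [ -5.  49.  76. -41.  56.  14.]
grasp now [ 686.9 -137.4   48.3]
```

```bash
python3 -m creep '[[[0,0,0],[0.3,-0.1,0.4],4],[[0,0,0],[0.62,-0.12,0.78],4],[[0,0,0],[0.62,-0.12,0.78],4],[[0,0,0],[0.62,-0.12,0.78],4]]'|grep -E 'pos|cont'
for i in 1 2 3; do python3 -m creep '[[[0,0,0],[0.06,0,0.08],4],[[0,0,0],[0.06,0,0.08],4],[[0,0,0],[0.06,0,0.08],4]]'|grep -E 'pos|cont';done;python3 go.py 685.6 -136.3 36 95.5 -33.4
```

```text
position: [686.1, -146.3, 21.2]
contact_force: [0.5, 1.2, 0.6]
position: [686.1, -146.2, 20.8]
contact_force: [-2.0, 2.3, 7.0]
position: [686.1, -146.1, 20.2]
contact_force: [-3.1, 4.1, 7.7]
position: [686.1, -146.0, 20.0]
contact_force: [-4.6, 5.4, 12.8]
turn [-0.001 -0.003  0.   ] shift [-0.07  0.05  0.03] rows 0.0 j [ -4.  50.  76. -41.  55.  15.]
grasp now [ 685.1 -135.6   35.9]
```

```bash
python3 -m creep '[[[0,0,0],[-0.06,0,-0.1],5.5],[[0,0,0],[-0.06,0,-0.1],6],[[0,0,0],[-0.06,0,-0.1],6.2],[[0,0,0],[-0.06,0,-0.1],6.2],[[0,0,0],[-0.06,0,-0.1],6.2],[[0,0,0],[0,0,-1],6.2],[[0,0,0],[0,0,-3],6.2],[[0,0,0],[0,0,-6],6.4],[[0,0,0],[0,0,-10],6.6],[[0,0,0],[-2,0,-13],6.6],[[0,0,0],[-3,0,-15],6.6],[[0,0,0],[-3,0,-16],6.6]]'|grep -E 'pos|wid'
python3 chk.py w7.png;python3 go.py 495 60 120 89.1 50
```

```text
position: [681.6, -83.9, 173.3]
grip_width: 66.2
bay 0 3801 [ 0.9 -0.5 50.5 95.3 89.6] z 50.4 slopes [-0.014 -0.001]
bay 1 3896 [ 1.4  0.2 50.6 95.2 89.8] z 50.3 slopes [-0.013  0.014]
turn [-0.013  1.449  0.123] shift [ 18.12 -17.05  -4.16] rows 11.9 j [  1.  40.  70. -35.  70.   8.]
grasp now [680.4 -72.4 188.6]
```

```bash
python3 -m creep '[[[0,0.12,0.01],[0,-1.4,-2],6.6],[[0,0.24,0.02],[1,-2.8,-4],6.6],[[0,0.36,0.03],[3,-4.2,-5],6.6],[[0,0.48,0.04],[5,-5.6,-5.5],6.6],[[0,0.6,0.05],[7,-7,-6],6.6],[[0,0.72,0.06],[9,-8.5,-6],6.6],[[0,0.84,0.07],[11,-10,-6],6.6],[[0,0.96,0.08],[13,-11.5,-6],6.6],[[0,1.08,0.09],[14.5,-13,-6],6.6],[[-0.01,1.2,0.1],[16,-14.5,-6],6.6],[[-0.01,1.32,0.12],[17,-16,-6],6.6],[[-0.013,1.44,0.123],[18,-17,-4.5],6.6]]'|grep pos
python3 -m creep '[[[0,0,0],[0,0,0],6.6],[[0,0,0],[0,0,0],6.6]]'|grep pos
python3 go.py 495 59 94 89.1 50;python3 look.py w8.png >/dev/null; python3 - <<'E'
from h import *
P=np.load('w.npy');px=np.load('wpx.npy').astype(int);Z=P[...,2];X=P[...,0];Y=P[...,1]
for lo,hi in((115,145),(125,135),(165,185)):
    m=(abs(X-495)<45)&(Y>lo)&(Y<hi)&(Z>45)&(Z<50.5)&(px[...,0]>px[...,2]+50)
    print(m.sum(),np.percentile(X[m],[1,99]).round(1),cv2.minAreaRect(P[m][:,:2].astype(np.float32)))
m=(abs(X-495)<15)&(Z>45)&(Z<50.5)&(Y>80)&(Y<204);print(np.percentile(Y[m],[.5,99.5]))
E
```

```text
position: [492.7, 75.3, 108.7]
position: [492.6, 73.5, 105.2]
turn [-0.006  0.008 -0.014] shift [-1.77  0.3   1.52] rows 0.6 j [-27.  37. 103.  45.  74. -52.]
grasp now [492.5  59.1 117.5]
1778 [471.8 520.7] ((496.3246154785156, 129.99337768554688), (50.00563430786133, 29.93846893310547), 0.0877876877784729)
543 [472.  520.7] ((496.2287902832031, 130.02305603027344), (49.81205749511719, 9.890728950500488), 0.10161974281072617)
916 [472.5 521.1] ((496.962158203125, 174.99143981933594), (49.77046203613281, 19.949176788330078), 0.08939614146947861)
[112.41599516 203.02351081]
```

```bash
python3 go.py 496.4 132 35 89.1 50|head -1; python3 -m creep '[[[0,0,0],[-1,0.2,0.8],6.6],[[0,0,-0.01],[-1.8,0.4,2],6.6],[[0,0,-0.014],[-1.8,0.4,5],6.6],[[0,0,-0.014],[-1.8,0.4,8],6.6],[[0,0,-0.014],[-1.8,0.4,10],6.6],[[0,0,-0.014],[-1.8,0.4,10],6.6],[[0,0,-0.014],[-1.8,0.4,10],6.6]]'|grep -E 'pos|cont'
python3 go.py 496.4 132 35 89.1 50
```

```text
turn [-0.004  0.01  -0.01 ] shift [-1.65  0.23 11.  ] rows 2.8 j [-27.  37. 103.  45.  74. -52.]
position: [498.6, 139.4, 29.4]
contact_force: [0.4, 0.3, 0.6]
turn [-0.005  0.011  0.011] shift [-0.04 -0.2   0.97] rows 0.2 j [-20.  44. 106.  53.  64. -59.]
grasp now [498.4 125.   41.8]
```

```bash
python3 -m creep '[[[0,0.01,0.01],[0,-0.2,0.5],6.6],[[0,0.01,0.01],[0,-0.2,1],6.6],[[0,0.01,0.01],[0,-0.2,1.05],6.6],[[0,0.01,0.01],[0,-0.2,1.05],6.6],[[0,0.01,0.01],[0,-0.2,1.05],4],[[0,0.01,0.01],[0,-0.2,1.05],4],[[0,0.01,0.01],[0,-0.2,1.05],4],[[0,0.01,0.01],[0,-0.2,1.05],4],[[0,0.01,0.01],[0,-0.2,1.05],4],[[0,0.01,0.01],[0,-0.2,1.05],4],[[0,0.01,0.01],[0,-0.2,1.05],4]]' 90
for a in "134 43.1 89.1 44" "134.4 50.8 89.1 38" "128.4 58.3 89.1 32" "121.7 67.8 89.1 25" "110 110 89.1 10"  "80 160 89.1 -5"; do python3 go.py 496.5 $a|head -1;done;python3 go.py 664 127 36 89 50
```

```text
t: 36.05
position: [494.8, 146.1, 22.5]
orientation: [[0.012, 1.0, 0.006], [0.641, -0.012, 0.767], [0.767, -0.006, -0.641]]
contact_force: [-7.7, -5.6, 5.6]
grip_width: 49.0
grip_force: 93.6
turn [-0.006 -0.107 -0.002] shift [ 0.6   0.18 -0.36] rows 0.9 j [-20.  45. 107.  54.  63. -60.]
turn [-0.006 -0.211 -0.001] shift [ 1.02  0.18 -0.85] rows 1.7 j [-20.  45. 107.  54.  63. -60.]
turn [-0.007 -0.316 -0.001] shift [ 1.02  0.18 -1.84] rows 2.6 j [-20.  45. 107.  54.  63. -60.]
turn [-0.007 -0.438 -0.001] shift [ 1.11  0.18 -3.05] rows 3.6 j [-20.  45. 107.  54.  63. -60.]
turn [-0.007 -0.7    0.   ] shift [ 3.18  0.17 -6.92] rows 5.7 j [-20.  45. 107.  54.  63. -60.]
turn [-0.007 -0.962  0.001] shift [  4.75   0.18 -12.8 ] rows 7.9 j [-20.  45. 107.  54.  63. -60.]
turn [-0.008 -0.002 -0.001] shift [ 1.000e-02  1.695e+01 -3.300e-01] rows 4.2 j [-20.  45. 107.  54.  63. -60.]
grasp now [494.7 131.5  34.7]
```

```bash
python3 -m creep '[[[0,-0.05,0],[0.3,0.05,-0.18],4],[[0,-0.107,0],[0.6,0.1,-0.36],4],[[0,-0.16,0],[0.83,0.1,-0.6],4],[[0,-0.212,0],[1.02,0.1,-0.85],4],[[0,-0.26,0],[1.02,0.1,-1.35],4],[[0,-0.317,0],[1.02,0.1,-1.84],4],[[0,-0.37,0],[1.06,0.1,-2.4],4],[[0,-0.44,0],[1.1,0.1,-3.05],4],[[0,-0.57,0],[2.1,0.1,-5],4],[[0,-0.7,0],[3.2,0.1,-6.9],4],[[0,-0.83,0],[4,0.1,-10],4],[[0,-0.96,0],[4.7,0.1,-12.8],4]]'|grep -E 'pos|cont|wid'
for a in "0 150 90 -40"; do python3 go.py 560 $a;done
```

```text
position: [496.9, 77.0, 142.3]
contact_force: [-0.2, 0.0, -4.7]
grip_width: 48.8
turn [-0.008 -0.63  -0.015] shift [-8.76  6.45  1.27] rows 5.2 j [ 3. 23. 98. -5. 60.  6.]
grasp now [497.   78.3 161.3]
```

```bash
python3 -m creep '[[[0,-0.12,0],[-2,1.5,0],4],[[0,-0.24,0],[-4,3,0.2],4],[[0,-0.36,-0.01],[-6,4.5,0.4],4],[[0,-0.48,-0.01],[-7.5,5.5,0.8],4],[[0,-0.6,-0.01],[-8.8,6.4,1.2],4],[[-0.008,-0.627,-0.013],[-8.8,6.4,1.2],4],[[-0.008,-0.627,-0.013],[-8.8,6.4,1.2],4],[[-0.008,-0.627,-0.013],[-8.8,6.4,1.2],4]]'|grep -E 'pos|cont|wid'
python3 go.py 560 0 86 90 -40; python3 -m creep '[[[0,0,0],[1.3,0,1.6],4],[[0,0,0],[2.6,0,3.2],4],[[0,0,0],[3.8,0,4.8],4],[[0,0,0],[3.8,0,4.8],4],[[0,0,0],[3.8,0,4.8],4],[[0,0,0],[3.8,0,4.8],4]]'|grep -E 'pos|cont|wid'
python3 go.py 560 0 80 90 -40
```

```text
position: [559.0, -10.9, 132.5]
contact_force: [-0.7, -0.1, -3.5]
grip_width: 48.8
turn [-0.003 -0.011  0.002] shift [3.77 0.12 4.8 ] rows 1.5 j [ 11.  36.  88. -41.  70.  31.]
grasp now [559.    1.1 147.2]
position: [560.2, -12.6, 73.8]
contact_force: [1.0, 0.4, -3.7]
grip_width: 49.1
turn [ 0.    -0.011 -0.001] shift [ 0.56 -0.02  0.62] rows 0.2 j [ 11.  41.  91. -44.  65.  36.]
grasp now [ 5.602e+02 -5.000e-01  8.850e+01]
```

```bash
python3 -m creep '[[[0,0,0],[0.15,0,0.2],4],[[0,0,0],[0.32,0,0.38],4],[[0,0,0],[0.45,0,0.54],4],[[0,0,0],[0.45,0,0.54],4]]'|grep -E 'pos|cont'; for i in 1 2 3 4; do python3 -m creep '[[[0,0,0],[0.06,0,0.08],4],[[0,0,0],[0.08,0,0.1],4],[[0,0,0],[0.08,0,0.1],4]]'|grep -E 'pos|cont'; done
```

```text
position: [559.4, -12.2, 65.2]
contact_force: [-1.0, -0.0, -3.3]
position: [559.5, -12.2, 64.0]
contact_force: [0.4, -0.5, -2.6]
position: [559.5, -12.2, 63.8]
contact_force: [-3.7, 2.2, 4.8]
position: [559.5, -12.2, 63.8]
contact_force: [-4.9, 5.4, 12.4]
position: [559.5, -12.1, 63.7]
contact_force: [-7.7, 7.8, 21.1]
```

```bash
python3 -m creep '[[[0,0,0],[-0.16,0,-0.2],4],[[0,0,0],[-0.16,0,-0.2],6.6],[[0,0,0],[-0.16,0,-0.2],6.6],[[0,0,0],[-0.16,0,-0.2],6.6],[[0,0,0],[-0.16,0,-0.2],6.6],[[0,0,0],[-0.1,0,-1],6.6],[[0,0,0],[0,0,-3],6.6],[[0,0,0],[0,0,-6],6.6],[[0,0,0],[0,0,-9],6.6],[[0,0,0],[0,0,-13],6.6],[[0,0,0],[-2,0,-15],6.6],[[0,0,0],[-3,0,-16],6.6]]'|grep pos
python3 -m creep '[[[0,0.12,0],[-0.8,0,0.4],6.6],[[0,0.24,0],[-1.6,0,0.8],6.6],[[0,0.36,0],[-2.4,0,1.2],6.6],[[0,0.48,0],[-3.2,0,1.6],6.6],[[0,0.6,0],[-4,0,2],6.6],[[0,0.7,0],[-4.4,0,3.5],6.6],[[0,0.82,0],[-5,0,6],6.6],[[0,0.94,0],[-5.5,0,8.5],6.6],[[0,1.06,0],[-6,0,11],6.6],[[0,1.18,0],[-6.3,0,13],6.6],[[0,1.3,0],[-6.3,0,14],6.6],[[0,1.42,0],[-6.3,0,14.6],6.6]]'|grep pos
python3 -m creep '[[[0,0.12,0],[0,0,0],6.6],[[0,0.24,0],[0,0,0],6.6],[[0,0.24,0],[0,0,0],6.6],[[0,0.24,0],[0,0,0],6.6]]'|grep pos
python3 stand.py w9.png;python3 go.py 560 -4 79 90 55
```

```text
position: [560.7, 67.8, 206.4]
position: [559.1, -77.7, 129.2]
position: [558.8, -76.3, 128.0]
top 2698 ((561.3322143554688, -4.473991394042969), (50.036476135253906, 38.94268798828125), 0.3701222538948059) 95.69908801977222
front 2673 [538.4 584.6] [np.float64(-23.3), np.float64(-23.5), np.float64(-23.5)]
turn [-0.001 -0.009 -0.002] shift [-0.13  0.08 10.65] rows 2.7 j [-38.  47.  80.  41.  94. -50.]
grasp now [559.4 -91.2 140.2]
```

```bash
python3 go.py 561.3 -5 79 90 55|head -1;python3 -m creep '[[[0,0,0],[0,0.1,3],6.6],[[0,0,0],[-0.1,0.2,6],6.6],[[0,0,0],[-0.3,0.2,9],6.6],[[0,0,0],[-0.4,0.2,10.6],6.6],[[0,0,0],[-0.4,0.2,10.6],6.6],[[0,0,0],[-0.4,0.2,10.6],6.6]]'|grep pos;python3 go.py 561.3 -5 79 90 55
```

```text
turn [-0.001 -0.009 -0.002] shift [-0.18  0.21 10.57] rows 2.6 j [-38.  47.  80.  41.  94. -50.]
position: [561.6, 11.3, 68.3]
turn [-0.002 -0.009  0.002] shift [-0.05 -0.03 -0.05] rows 0.1 j [-31.  49.  88.  45.  83. -54.]
grasp now [561.7  -4.4  79. ]
```

```bash
python3 -m creep '[[[0,0,0],[0,0,0],6.6],[[0,0,0],[0,0,0],4],[[0,0,0],[0,0,0],4],[[0,0,0],[0,0,0],4],[[0,0,0],[0,0,0],4],[[0,0,0],[0,0,0],4],[[0,0,0],[0,0,0],4],[[0,0,0],[0,0,0],4]]' 90|grep -E 'pos|wid|grip'
for a in "561.5 -4 130 90 55" "555 -30 230 90 0"; do python3 go.py $a|head -1;done;python3 go.py 582 -4 80 89.1 55|tail -1
```

```text
position: [562.0, 8.7, 68.3]
grip_width: 48.7
grip_force: 91.5
turn [ 0.001 -0.012  0.   ] shift [ 4.36 -0.05 -2.63] rows 1.3 j [-31.  49.  87.  45.  83. -54.]
turn [ 0.001 -0.971 -0.001] shift [  9.6   -0.69 -11.25] rows 8.0 j [-31.  49.  87.  45.  83. -54.]
grasp now [562.  -7.  79.]
```

```bash
python3 -m creep '[[[0,0,0],[1,0,-0.6],4],[[0,0,0],[2.5,0,-1.5],4],[[0,0,0],[4.3,0,-2.8],4],[[0,-0.12,0],[5,0,-4],4],[[0,-0.24,0],[5.7,-0.1,-5],4],[[0,-0.36,0],[6.4,-0.2,-6],4],[[0,-0.48,0],[7.1,-0.3,-7.2],4],[[0,-0.6,0],[7.8,-0.4,-8.4],4],[[0,-0.72,0],[8.5,-0.5,-9.6],4],[[0,-0.84,0],[9.2,-0.6,-10.6],4],[[0,-0.971,0],[9.6,-0.7,-11.2],4],[[0,-0.971,0],[9.6,-0.7,-11.2],4]]'|grep -E 'pos|cont|wid'
python3 go.py 535 -150 230 5 0; python3 go.py 535 -150 230 -84.5 0
```

```text
position: [555.1, -26.2, 212.7]
contact_force: [1.0, 0.8, -4.0]
grip_width: 49.0
turn [0.006 0.    1.487] shift [-12.37  -2.05   0.21] rows 12.2 j [-10.  24.  84.  -0.  72. -11.]
grasp now [555.1 -26.1 231.7]
turn [ 0.007 -0.006  3.049] shift [-12.37  -2.05   0.21] rows 25.0 j [-10.  24.  84.  -0.  72. -11.]
grasp now [555.1 -26.1 231.7]
```

```bash
python3 -m creep '[[[0,0,0.12],[-1,-0.2,0],4],[[0,0,0.24],[-2,-0.4,0],4],[[0,0,0.36],[-3,-0.6,0],4],[[0,0,0.48],[-4,-0.8,0],4],[[0,0,0.6],[-5,-1,0],4],[[0,0,0.72],[-6,-1.2,0],4],[[0,0,0.84],[-7,-1.4,0],4],[[0,0,0.96],[-8,-1.6,0],4],[[0,0,1.08],[-9,-1.8,0],4],[[0,0,1.2],[-10,-2,0],4],[[0,0,1.32],[-11,-2,0],4],[[0,0,1.44],[-12.3,-2,0],4]]'|grep -E 'pos|cont|wid'
python3 -m creep '[[[0,0,0.12],[0,0,0],4],[[0,0,0.24],[0,0,0],4],[[0,0,0.36],[0,0,0],4],[[0,0,0.48],[0,0,0],4],[[0,0,0.6],[0,0,0],4],[[0,0,0.72],[0,0,0],4],[[0,0,0.84],[0,0,0],4],[[0,0,0.96],[0,0,0],4],[[0,0,1.08],[0,0,0],4],[[0,0,1.2],[0,0,0],4],[[0,0,1.32],[0,0,0],4],[[0,0,1.44],[0,0,0],4]]'|grep -E 'pos|cont|wid'
python3 go.py 523 -213 150 -84.5 -35
```

```text
position: [533.7, -151.7, 208.4]
contact_force: [0.3, 0.6, -3.7]
grip_width: 49.2
position: [533.8, -151.6, 208.3]
contact_force: [-0.0, -0.0, -3.3]
grip_width: 49.3
turn [ 0.05  -0.604  0.153] shift [4.63 2.41 7.37] rows 5.1 j [-24.  24.  84.   0.  72. 141.]
grasp now [ 533.9 -151.7  227.3]
```

```bash
python3 -m creep '[[[0.01,-0.12,0.03],[0.9,0.5,1.4],4],[[0.02,-0.24,0.06],[1.8,1,2.8],4],[[0.03,-0.36,0.09],[2.7,1.5,4.2],4],[[0.04,-0.48,0.12],[3.6,2,5.6],4],[[0.05,-0.604,0.153],[4.6,2.4,7.3],4],[[0.05,-0.604,0.153],[4.6,2.4,7.3],4],[[0.05,-0.604,0.153],[4.6,2.4,7.3],4],[[0.05,-0.604,0.153],[4.6,2.4,7.3],4]]'|grep -E 'pos|cont|wid'
python3 held.py; python3 go.py 523.4 -212 60 -84.5 -35; python3 -c "
from h import *
save(cam('wrist'),'w10.png')"
```

```text
position: [523.2, -202.6, 136.0]
contact_force: [0.6, -0.6, -2.6]
grip_width: 49.2
G [ 524.7 -212.7  152.9] top rect [19.4 -1.2 49.6 80.1 88.3] dx [-19.8  51.1] dy [-24.8  22.4] dz 13.7 slope [ 0.046 -0.001]
turn [ 0.001 -0.006  0.008] shift [5.21 0.15 7.69] rows 2.3 j [-42.  41.  74.  23.  91. 127.]
grasp now [ 524.7 -212.7  152.9]
```

View pics/w10.png

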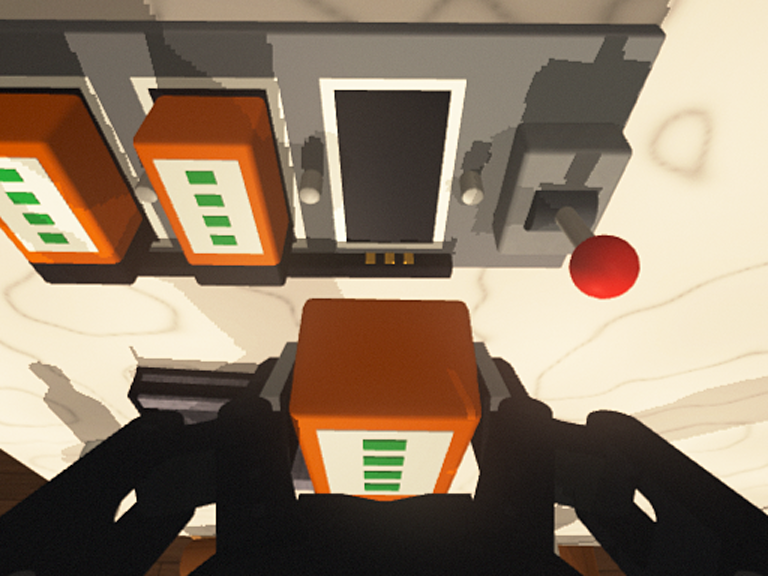

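```bash
python3 go.py 522 -210.4 46 -84.5 -32.4; python3 -m creep '[[[0,0.02,0],[1.5,0,2],4],[[0,0.04,0],[3,0.1,4],4],[[0,0.04,0.008],[4.2,0.2,6],4],[[0,0.04,0.008],[5.4,0.25,8],4],[[0,0.04,0.008],[5.6,0.3,8.6],4],[[0,0.04,0.008],[5.6,0.3,8.6],4],[[0,0.04,0.008],[5.6,0.3,8.6],4],[[0,0.04,0.008],[5.6,0.3,8.6],4]]'|grep -E 'pos|cont|wid'
python3 go.py 522 -210.4 39 -84.5 -32.4
```

```text
turn [0.001 0.039 0.009] shift [6.01 0.32 8.99] rows 2.7 j [-42.  41.  74.  23.  91. 127.]
grasp now [ 525.  -212.3  153.7]
position: [521.3, -199.7, 35.8]
contact_force: [-0.2, 0.3, -3.5]
grip_width: 48.9
turn [ 0.001 -0.002  0.001] shift [0.73 0.03 1.06] rows 0.3 j [-41.  47.  80.  22.  78. 124.]
grasp now [ 522.3 -209.8   51.9]
```

```bash
python3 -m creep '[[[0,0,0],[0.35,0,0.5],4],[[0,0,0],[0.7,0.03,1],4],[[0,0,0],[0.7,0.03,1],4],[[0,0,0],[0.7,0.03,1],4]]'|grep -E 'pos|cont'
for i in 1 2 3; do python3 -m creep '[[[0,0,0],[0.06,0,0.08],4],[[0,0,0],[0.06,0,0.08],4],[[0,0,0],[0.06,0,0.08],4]]'|grep -E 'pos|cont';done;python3 go.py 522 -210.4 37 -84.5 -32.4
```

```text
position: [520.1, -200.1, 21.7]
contact_force: [1.0, -0.4, -1.6]
position: [520.1, -200.2, 21.1]
contact_force: [0.3, -3.0, 4.4]
position: [520.2, -200.4, 20.7]
contact_force: [-0.3, -4.5, 9.7]
position: [520.5, -200.6, 19.7]
contact_force: [0.9, -4.3, 8.2]
turn [ 0.001  0.    -0.001] shift [-0.09 -0.06 -0.09] rows 0.0 j [-41.  49.  80.  22.  77. 123.]
grasp now [ 521.5 -210.8   35.7]
```

```bash
python3 -m creep '[[[0,0,0],[-0.06,0,-0.1],5.5],[[0,0,0],[-0.06,0,-0.1],6],[[0,0,0],[-0.06,0,-0.1],6.2],[[0,0,0],[-0.06,0,-0.1],6.2],[[0,0,0],[-0.06,0,-0.1],6.2],[[0,0,0],[0,0,-1],6.2],[[0,0,0],[0,0,-3],6.2],[[0,0,0],[0,0,-6],6.4],[[0,0,0],[0,0,-10],6.6],[[0,0,0],[-2,0,-13],6.6],[[0,0,0],[-3,0,-16],6.6],[[0,0,0],[-3,0,-18],6.6]]'|grep -E 'pos|wid'
python3 chk.py w11.png
python3 - <<'E'
from h import *
P=np.load('w.npy');px=np.load('wpx.npy').astype(int);hsv=cv2.cvtColor(np.load('wpx.npy'),cv2.COLOR_RGB2HSV)
m=((hsv[...,0]<5)|(hsv[...,0]>174))&(hsv[...,1]>190)&(P[...,2]>60)&(P[...,0]<480)
q=P[m];print(m.sum(),np.median(q,0),q.min(0),q.max(0))
E
python3 go.py 436 -300 140 90 0
```

```text
position: [527.9, -271.8, 191.2]
grip_width: 66.1
bay 0 3632 [-1.5  0.9 50.6 96.1 89.4] z 50.5 slopes [ 0.012 -0.027]
bay 1 3508 [-0.4  1.7 49.8 98.  89.8] z 50.5 slopes [ 0.012 -0.016]
bay 2 3411 [-0.2  0.4 50.1 96.5 89.1] z 50.4 slopes [ 0.013 -0.001]
320 [ 438.59183366 -213.33344648  101.43375022] [ 428.25062255 -221.34566116   86.3937299 ] [ 450.09802179 -204.12863002  105.24137561]
turn [-0.84   0.036 -2.931] shift [5.2  9.47 5.2 ] rows 25.0 j [-45.  42.  62.  20. 101. 129.]
grasp now [ 529.4 -284.5  209.1]
```

View pics/w11.png

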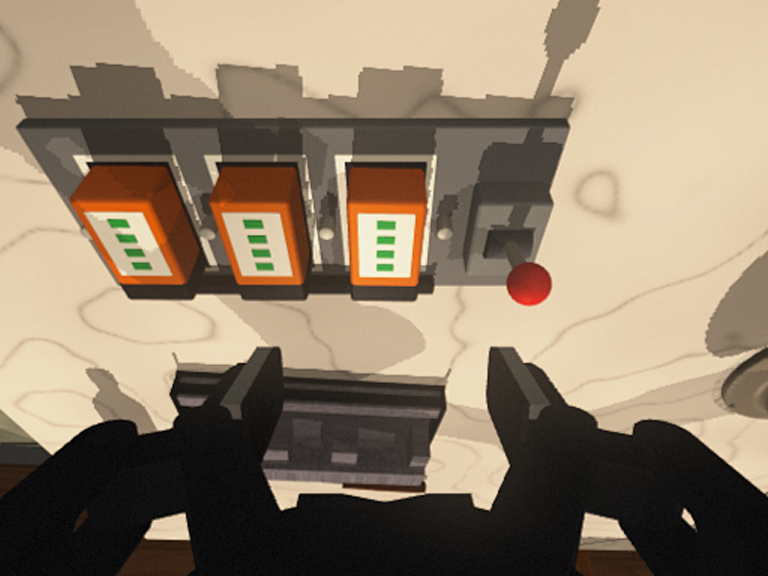

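```bash
python3 go.py 437 -285 106 -84.5 -32.4;python3 go.py 430 -195 106 -84.5 -32.4|head -1; python3 - <<'E'
from h import *
c=cam('top');P=cloud(c);h=cv2.cvtColor(c['pixels'],cv2.COLOR_RGB2HSV)
m=((h[...,0]<5)|(h[...,0]>174))&(h[...,1]>170)&(abs(P[...,0]-440)<40)&(abs(P[...,1]+210)<60);print('top ball',m.sum(),np.median(P[m],0),P[m].max(0)[2])
c=cam('side');P=cloud(c);h=cv2.cvtColor(c['pixels'],cv2.COLOR_RGB2HSV)
m=((h[...,0]<5)|(h[...,0]>174))&(h[...,1]>170)&(abs(P[...,0]-440)<40)&(abs(P[...,1]+210)<60);print('side ball',m.sum(),np.median(P[m],0))
E
```

```text
turn [-0.003 -0.007  0.001] shift [4.72 9.24 9.16] rows 3.5 j [-45.  42.  62.  20. 101. 129.]
grasp now [ 529.4 -284.5  209.1]
turn [-0.003 -0.007  0.001] shift [-2.93  9.08 13.94] rows 4.2 j [-45.  42.  62.  20. 101. 129.]
  return _methods._mean(a, axis=axis, dtype=dtype,
  ret = um.true_divide(
Traceback (most recent call last):
ValueError: zero-size array to reduction operation maximum which has no identity
```

```bash
python3 -m creep '[[[0,0,0],[1,2.5,1],0],[[0,0,0],[2,5,2],0],[[0,0,0],[3,7,4],0],[[0,0,0],[4,8.5,6.5],0],[[0,0,0],[4.7,9,9.1],0],[[0,0,0],[4.7,9,9.1],0],[[0,0,0],[4.7,9,9.1],0],[[0,0,0],[4.7,9,9.1],0]]'|grep -E 'pos|cont|wid'
python3 go.py 440 -285 106 -84.5 -32.4;python3 go.py 432 -205 106 -84.5 -32.4|head -1
```

```text
position: [437.3, -271.1, 85.6]
contact_force: [0.2, -0.3, -0.0]
grip_width: 0.2
turn [ 0.003 -0.    -0.001] shift [ 0.1  -0.13 -0.58] rows 0.1 j [-51.  42.  82.  17.  84. 118.]
grasp now [ 438.3 -281.2  101.7]
turn [ 0.003 -0.    -0.001] shift [-6.69 -0.11  3.73] rows 1.9 j [-51.  42.  82.  17.  84. 118.]
```

```bash
python3 -m creep '[[[0,0,0],[-0.8,0,0.4],0],[[0,0,0],[-1.6,0,0.9],0],[[0,0,0],[-2.4,0,1.35],0],[[0,0,0],[-3.2,0,1.8],0],[[0,0,0],[-4,0,2.2],0],[[0,0,0],[-4.8,0,2.7],0],[[0,0,0],[-5.6,0,3.15],0],[[0,0,0],[-6.4,0,3.6],0],[[0,0,0],[-6.4,0,3.6],0]]'|grep -E 'pos|cont'
for i in 1 2; do python3 -m creep '[[[0,0,0],[-0.6,0,0.36],0],[[0,0,0],[-1.2,0,0.75],0],[[0,0,0],[-1.2,0,0.75],0]]'|grep -E 'pos|cont';done
```

```text
position: [429.0, -195.5, 88.9]
contact_force: [0.3, 0.7, -0.3]
position: [427.6, -182.1, 88.7]
contact_force: [0.5, -0.4, 0.4]
position: [428.2, -177.8, 88.6]
contact_force: [-4.5, -30.4, 1.8]
```

```bash
python3 -m creep '[[[0,0,0],[1,0,-0.6],0],[[0,0,0],[3,0,-2],0],[[0,0,0],[5,0,-5],0],[[0,0,0],[6,0,-9],0],[[0,0,0],[6,0,-13],0],[[0,0,0],[6,0,-15],0],[[0,0,0],[6,0,-15],0]]'|grep -E 'pos|cont'
python3 chk.py w12.png; python3 - <<'E'
from h import *
P=np.load('w.npy');h=cv2.cvtColor(np.load('wpx.npy'),cv2.COLOR_RGB2HSV)
m=((h[...,0]<5)|(h[...,0]>174))&(h[...,1]>190)&(P[...,2]>60)&(P[...,0]<480);q=P[m];print(m.sum(),np.median(q,0),q.min(0),q.max(0))
E
```

```text
position: [440.7, -303.2, 186.5]
contact_force: [-0.3, -0.7, -0.4]
bay 0 2402 [-2.   1.  51.2 95.5 89.4] z 50.5 slopes [ 0.    -0.059]
bay 1 3130 [-1.   1.9 50.4 96.4 89.5] z 50.5 slopes [ 0.013 -0.028]
bay 2 3022 [ 0.2  0.5 50.2 97.5 89. ] z 50.4 slopes [ 0.012 -0.015]
3 [ 445.00792977 -165.10009705   88.32243551] [ 441.40969987 -169.96099327   81.29773269] [ 445.09891021 -163.73002897   88.65617112]
```

View pics/w12.png

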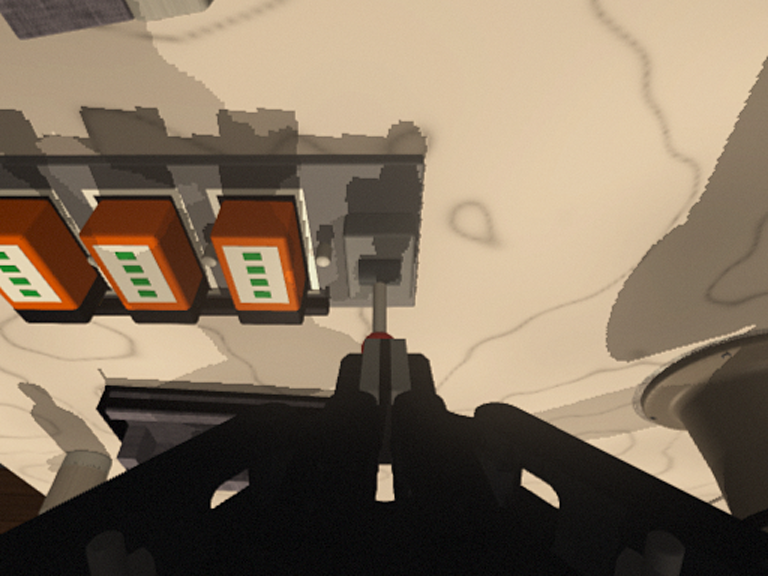

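```bash
python3 -m creep '[[[0,0,0],[0,3,-2],3],[[0,0,0],[1,6,-4],3],[[0,0,0],[2,9,-6],3],[[0,0,0],[2,12,-6],3],[[0,0,0],[2,12,-6],3]]'|grep -E 'pos|cont'
python3 - <<'E'
from h import *
def ball(px,P):
    h=cv2.cvtColor(px,cv2.COLOR_RGB2HSV);m=((h[...,0]<6)|(h[...,0]>172))&(h[...,1]>150)&(px[...,0]>50)&(abs(P[...,0]-440)<60)&(abs(P[...,1]+195)<80)
    return m.sum(),(np.median(P[m],0).round(1),P[m].min(0).round(1),P[m].max(0).round(1)) if m.any() else 0
for n in('top','side'):
    print(n,'off',ball(np.load(n+'px.npy'),np.load(n+'.npy')))
    c=cam(n);print(n,'now',ball(c['pixels'],cloud(c)))
c=cam('wrist');print('wrist',ball(c['pixels'],cloud(c)))
E
```

```text
position: [321.1, -360.6, 222.8]
contact_force: [-0.4, -0.4, -0.7]
top off (np.int64(53), (array([ 435.2, -205.3,  100.5]), array([ 424.2, -215.5,   93.1]), array([ 444.2, -195.6,  108.4])))
top now (np.int64(50), (array([ 429.9, -158.8,   95.7]), array([ 421.2, -170.8,   88.2]), array([ 441.7, -148.1,  101.1])))
side off (np.int64(67), (array([ 435.7, -198.8,   98. ]), array([ 424.6, -211.8,   86.5]), array([ 446.3, -192.6,  105.1])))
side now (np.int64(72), (array([ 431.3, -152.4,   93. ]), array([ 420.4, -164.6,   80.2]), array([ 441.6, -146.2,  100.2])))
wrist (np.int64(333), (array([ 430.6, -170.6,   92.6]), array([ 420. , -175.9,   79.3]), array([ 444.7, -158.8,  100.1])))
```

```bash
python3 - <<'E'
from h import *
for n in('wrist','side','top'):
    c=cam(n);P=cloud(c);X,Y,Z=P[...,0],P[...,1],P[...,2];hsv=cv2.cvtColor(c['pixels'],cv2.COLOR_RGB2HSV)
    b=(c['z_map']>0)&(abs(X-433)<14)&(Y>-215)&(Y<-140)
    for lo in range(40,84,6):
        m=b&(Z>lo)&(Z<lo+6)&(hsv[...,1]<130)
        if m.sum()>2: print(n,lo,m.sum(),np.median(X[m]).round(1),np.median(Y[m]).round(1),np.median(Z[m]).round(1))
E
```

```text
wrist 40 159 431.1 -199.6 43.4
wrist 46 159 433.7 -191.8 47.2
wrist 52 45 433.2 -183.6 55.4
wrist 58 42 433.6 -181.1 61.1
wrist 64 43 432.1 -177.9 67.3
wrist 70 47 432.5 -174.4 72.7
wrist 76 22 433.0 -172.8 77.2
wrist 82 4 420.4 -165.5 84.4
side 40 29 431.9 -179.2 43.2
side 46 18 436.5 -182.9 47.0
side 52 4 434.3 -173.7 54.9
side 58 3 433.6 -167.5 63.3
top 40 36 431.6 -190.0 43.7
top 46 17 432.9 -189.6 47.0
top 52 5 432.5 -182.4 55.3
```

```bash
python3 go.py 434 -262 108 -84.5 -32.4; python3 go.py 433 -215 104 -84.5 -32.4|head -1
```

```text
turn [0.004 0.002 0.   ] shift [ -1.1  -11.76  16.2 ] rows 5.0 j [-64.  33.  75.  11. 103. 110.]
grasp now [ 327.  -369.5  239.1]
turn [0.004 0.002 0.   ] shift [ -4.84 -12.12  19.06] rows 5.8 j [-64.  33.  75.  11. 103. 110.]
```

```bash
python3 -m creep '[[[0,0,0],[0,-3,3],0],[[0,0,0],[-0.5,-6,6],0],[[0,0,0],[-1,-9,9],0],[[0,0,0],[-1,-11.8,13],0],[[0,0,0],[-1.1,-11.8,16],0],[[0,0,0],[-3,-12,17.5],0],[[0,0,0],[-4.8,-12.1,19],0],[[0,0,0],[-4.8,-12.1,19],0],[[0,0,0],[-4.8,-12.1,19],0]]'|grep -E 'pos|cont'
for i in 1 2 3 4; do python3 -m creep '[[[0,0,0],[-0.4,0,0.25],0],[[0,0,0],[-0.8,0,0.5],0],[[0,0,0],[-0.8,0,0.5],0]]'|grep -E 'pos|cont';done
```

```text
position: [431.7, -205.2, 88.4]
contact_force: [0.8, -0.5, -0.1]
position: [430.4, -197.3, 88.9]
contact_force: [-0.1, 0.5, 1.9]
position: [429.2, -187.4, 88.9]
contact_force: [-0.1, 0.8, -0.8]
position: [428.8, -179.5, 88.8]
contact_force: [-0.7, -4.4, -0.1]
position: [429.3, -177.9, 88.6]
contact_force: [-5.4, -30.2, 1.7]
```

```bash
python3 -m creep '[[[0,0,0],[1,0,-0.6],0],[[0,0,0],[3,0,-2],0],[[0,0,0],[5,0,-5],0],[[0,0,0],[6,0,-9],0],[[0,0,0],[6,0,-13],0],[[0,0,0],[6,3,-16],0],[[0,0,0],[6,6,-19],0],[[0,0,0],[6,9,-21],0],[[0,0,0],[6,12,-22],0],[[0,0,0],[6,12,-22],0]]'|grep -E 'pos|cont'
python3 - <<'E'
from h import *
c=cam('top');P=cloud(c);px=c['pixels'];h=cv2.cvtColor(px,cv2.COLOR_RGB2HSV)
m=((h[...,0]<6)|(h[...,0]>172))&(h[...,1]>150)&(abs(P[...,0]-440)<60)&(abs(P[...,1]+195)<80);print('ball',np.median(P[m],0).round(1))
for b in((689,-165.6),(605,-173.7),(520.5,-181.9)):
    m=(abs(P[...,0]-b[0])<40)&(abs(P[...,1]-b[1])<70)&(P[...,2]>42)&(P[...,2]<58);print(b,m.sum(),P[m].mean(0).round(1))
print(readout.read_state()['t'],bot.sign_off())
E
```

```text
position: [321.5, -350.9, 244.8]
contact_force: [0.0, -0.2, 1.1]
ball [ 430.2 -158.6   95.4]
(689, -165.6) 490 [ 684.6 -164.1   49.1]
(605, -173.7) 508 [ 599.8 -171.5   49. ]
(520.5, -181.9) 523 [ 516.6 -178.8   49.1]
the job is handed in; nothing more can be done
55.6167 None
```

The job is handed in: all three packs lie flat in their bays, gauge face up and contact end to the rail, and the red lever is pushed over to its stop; the verdict was not shown.

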